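# Stow the silver sugar bowl in the props chest with the folding lid stay

### The arm

A 6-joint arm with a two-finger parallel gripper is mounted at the origin on the work surface. World frame = base frame: x ahead of the robot, y to its left, z up, the work surface at z = 0. Lengths are in m, angles in rad, forces in N, time in s.
With the tool pointing down it reaches from about 0.375 to 0.925 m from the base axis. Payload 5.7 kg.
Tool frame: the origin (TCP) lies at the very end of the fingers, on their centre line; the grasp point (between the pads) lies 19 mm behind it; z points along the fingers, y is the direction in which the jaws open and shut (so a half turn about z gives the same grasp; the last joint's range is limited). The gripper opens to 85 mm and grips with 20 to 120 N. Pads are 22 mm wide; open, the fingers measure 114 mm over their backs; the gripper's body (76 mm by 85 mm) begins 54 mm behind the grasp point. The pads swing forward as they close: fully open they stand 13 mm farther back than shut.
Start: joints at [-1.329, 0.359, 1.51, -0, 1.272, -0.115], TCP at [0.21, -0.562, 0.231] pointing down, gripper open.
Joint ranges: [-2.97, 2.97], [-1.01, 2.36], [0.21, 2.38], [-0.96, 4.11], [0.2, 2.71], [-2.98, 2.98]. Speed limits (rad/s): [2.39, 2.39, 3.14, 3.14, 3.14, 3.14].

### API

Orientations are given as a 3x3 rotation matrix whose columns are the frame's x, y, z axes.
In Python, from workcell import telemetry, imaging, ctrl gives the robot as it stands.
- The arm moves only by the tool servo_tool, never from a script. Its argument "plan" is a list of rows, each an object with "offset": the shift along the tool's x, y, z in mm, a list of three; "rotation": the turn, a rotation vector about the tool's x, y, z in rad, a list of three. In form: [{"offset": [tx, ty, tz], "rotation": [rx, ry, rz]}, ...]. A call has 1 to 12 rows; each row shifts and turns the commanded pose from where the row before left it, along the tool's axes as they then stand; what a row does not reach is not made up. A row lasts 1/12 s, in which the tool goes at most 41.7 mm and 7.16 degrees, less where a joint would pass 70% of its speed; a pose out of reach is approached as far as the arm can. A call with a gripper value outside its range is refused whole. "jaw" is the closure, from 0 (fully open) to 1 (shut), set as the call begins (left out, the last holds). The fingers move at their own pace and stop on an object; "squeeze" is the grip in N (left out, the last holds). Time passes only in rows, so rows that do not move let the fingers close. It gives the time, the measured TCP pose, the force and the opening at its end, in the units of the state.
- telemetry.read_state(): the state, without advancing time (a new reading comes with each control period).
- imaging.get_image(name): name is "scene" or "side" or "wrist"; returns a dict with "pixels" (420x560x3 uint8, red, green, blue), "range_z" (420x560 float32, m along the optical axis (not along the pixel's ray), 0 where there is no reading), "vfov" (degrees; the focal length in pixels is half the picture's height over the tangent of half this angle, whatever the lens; pixels are square), "cx", "cy" (the principal point, pixels), "k1" (the pictures are not rectified: a ray, as slopes to the right and down, at radius r is drawn at 1 + k1 r^2 times it, then the intrinsics apply), "position" and "rotation" of the camera in the world; the wrist camera has in their place "T_tool_cam" (4x4, takes a point from camera to tool coordinates, whose origin is the TCP and whose axes are the flange's). Camera axes: x right, y up, looking along -z (the intrinsics and any distortion apply to the point x, -y, -z); pixel columns grow to the right and rows downward; lengths in m; the calibration is good to about 2 mm. A picture is of the moment at which its call begins: read the wrist's pose just before it.
- ctrl.hand_in(): hands the job in, once; it reports no verdict.
The state is a dict: "time_s": time; "joint_pos": joint angles; "joint_vel": joint speeds; "tau": joint torques, N m; "eef_pos": TCP position; "tool_rot": TCP orientation; "wrist_force": force on the tool from outside, world axes, zero at the start; "wrist_torque": the same for the moment, N m; "grip_width": opening from 0.0 (shut) to 1.0 (fully open).
Only numpy, scipy, OpenCV 4.12 (cv2) and the standard library are available. Lean on these libraries where they do the work, as an engineer would, in place of code of your own. Each camera call takes 0.05 s, during which the arm holds its last target. There are 200 camera calls.

### The job

Put the silver sugar bowl away in the green props chest: raise the lid by its bar until the folding stay inside clicks past straight and holds the lid up by itself, without straining the stay, and set the bowl down upright inside, clear of the stay. Then press the stay's red thumb plate to break its joint, lightly but far enough that it does not spring back, and lower the lid shut by its bar without letting it drop. Leave everything else on the table where it is.

Things in the scene. Friction and masses are not known exactly. Their poses are not given: they have to be found in the camera images.
- lid_hinge (a point): middle of the hinge line of the green props chest, on its far rim, 110 mm above the table. x points from the chest's front to the hinge side, y along the hinge to the stay's side, z up. The chest is fixed, open-topped, 180 (x) by 260 (y) by 110 mm, walls and floor 9 mm thick, this point over its back face; the lid is a 10 mm panel, hinged here, lying on the rim when shut
- lid_bar (a point): middle of the lid's brass pull bar, round, 10 mm thick, 110 mm long along y, in the plane of the lid 50 mm beyond its free edge, 230 mm from the hinge line and 5 mm above the lid's underside. Lid shut, it is in front of the chest 115 mm above the table; it can be pinched from above at any lid angle, a finger on each side across its length, and turns in a 20 N pinch
- chest_lid (a joint): lid angle, rad: 0 shut, grows as raised. The lid weighs 0.5 to 0.72 kg; its stiff hinge holds it, unlocked and let go, only above about 1.05 rad, and it falls from below. The stay stops it dead at 1.30 to 1.53 rad, differing each time (its foot is clamped along a slot): feel for the stop, some 4 N more than the lifting force. The stay locks as the lid is eased back some millimetres from the stop
- stay_elbow (a joint): joint of the folding stay: two 78 mm links inside the chest at the +y wall, from the wall to the lid. About 0 lid shut; grows as it unfolds; 2.68 links in line; 2.85 against its stop just past straight: locked, holding the lid. A spring drives it there, and straightens it again if broken too little (let go above 2.1); folded to 1.9 to 1.7 it stays, lid still up; below 1.5 the lid may fall
- stay_foot (a joint): give of the stay's sprung foot under pull, m: 0 at rest, up to 0.008. Lifting the bar against the dead stop it gives 1 mm for about 5 N; more than 3 mm (about 15 N at the bar) strains the stay
- thumb_plate (a point): middle of the outer face of the stay's red thumb plate, 32 by 36 (y) by 5 mm, on the lower link. z is the face's outward normal, x along the link away from its foot pivot, 64 mm back along x and 18 mm below the face. Stay locked, it is 40 to 60 mm above the rim, facing up and to the front at about 45 degrees; 3 to 4 N along -z breaks the joint, then 30 to 36 mm about the pivot folds it
- bowl_centre (a point): silver sugar bowl with fixed cover and two small side handles: point half-way up, 44 mm above its foot. 88 mm tall, 68 mm across (86 over the handles), 0.18 to 0.35 kg. On top an acorn finial 23 mm across, from 14 to 44 mm above this point, thickest and best pinched 26 mm above it; the cover's shoulder ends 8 mm above it. z up
- chest_floor (a point): point on the chest's inner floor, 9 mm above the table, that suits the bowl: clear of the stay (123 mm before the hinge line, 30 mm to the -y side of the middle). Same axes as lid_hinge. The raised lid leaves room here for a gripper pointing down
- figurine: porcelain shepherdess figurine, 68 mm wide, 150 mm tall, fragile bystander; origin under its middle
- picture_frame: small gilt picture frame standing upright, 120 mm wide, 150 mm tall, bystander; origin under its middle
- opera_glasses: mother-of-pearl opera glasses standing on their front lenses, 102 by 42 mm, 58 mm tall, bystander; origin under their middle
- prop_bell: brass bell with a wooden handle, 60 mm wide, 95 mm tall, bystander; origin under its middle
- teacup: white cup with a handle, 76 mm wide, 55 mm tall, bystander; origin under its middle
- candle: white electric candle on a brass foot, 56 mm wide, 97 mm tall, bystander; origin under its middle
Not all that is in view belongs to the job. What is shaped like the part that bears bowl_centre but orange is not meant.

How it is judged:
By the outcome, as a careful person would: the job done as asked, in the order asked, and still so for the second after the job is handed in, with the robot touching nothing.
It also fails if it takes over 72 s, if anything falls off the work surface, if the arm or the gripper's body presses on something with over 40 N, if the wrist force passes 120 N, or if a joint passes its speed limit or range.

## Working session

There is one attempt and no reset: what is moved stays moved. The work goes in short steps, Python scripts to look and compute and a tool call to move; the robot and the scene stay as the last step left them, time stands still between calls to the robot, and variables do not carry over. Pictures are saved under pics/ and viewed, about 8 in all and at most 12, crops included, and the job is handed in when it is done.

Besides the shell and the picture viewer there is one more tool, called by a JSON object that holds its "name" and its "arguments", one argument or row to a line. servo_tool: Moves the arm, as the interface text tells. Its arguments: {"type":"object","properties":{"plan":{"type":"array","items":{"type":"object","properties":{"offset":{"type":"array","items":{"type":"number"}},"rotation":{"type":"array","items":{"type":"number"}}}}},"jaw":{"type":"number"},"squeeze":{"type":"number"}},"required":["plan"]}

```bash
mkdir -p pics; cat > h.py <<'E'
import numpy as np, cv2
from workcell import telemetry, imaging, ctrl
def grab(n):
    s=telemetry.read_state(); d=imaging.get_image(n)
    if n=="wrist":
        T=np.eye(4);T[:3,:3]=s["tool_rot"];T[:3,3]=s["eef_pos"];M=T@np.array(d["T_tool_cam"])
        d["position"],d["rotation"]=M[:3,3],M[:3,:3]
    d["f"]=210/np.tan(np.radians(d["vfov"])/2); return d
def cloud(d):
    H,W=d["range_z"].shape;u,v=np.meshgrid(np.arange(W),np.arange(H))
    a=(u-d["cx"])/d["f"];b=(v-d["cy"])/d["f"];x,y=a.copy(),b.copy()
    for _ in range(8):
        k=1+d["k1"]*(x*x+y*y);x,y=a/k,b/k
    z=d["range_z"];P=np.stack([x*z,-y*z,-z],-1)
    P=P@np.array(d["rotation"]).T+np.array(d["position"]);P[z==0]=np.nan;return P
def save(d,name,crop=None,k=1):
    p=d["pixels"][:,:,::-1]
    if crop: p=p[crop[1]:crop[3],crop[0]:crop[2]]
    cv2.imwrite("pics/"+name,cv2.resize(np.ascontiguousarray(p),None,fx=k,fy=k,interpolation=cv2.INTER_CUBIC))
E
python3 - <<'E'
from h import *
import pickle
ds={n:grab(n) for n in("scene","side","wrist")}
pickle.dump(ds,open("d0.pkl","wb"))
save(ds["scene"],"scene0.png",k=1.4);save(ds["side"],"side0.png",k=1.4)
for n in ds: print(n,ds[n]["position"],ds[n]["f"],ds[n]["k1"])
s=telemetry.read_state();print(s)
E
```

```text
scene [ 1.19733165 -0.42811748  0.7787363 ] 454.60248521474705 -0.021478444154080015
side [-0.11368857  0.78439878  0.80551112] 398.4672213069289 -0.07981009710309657
wrist [ 0.27642658 -0.53622496  0.37388426] 328.8722745996187 -0.06793050436348208
{'time_s': 0.15, 'joint_pos': array([-1.32906305e+00,  3.59335111e-01,  1.51120813e+00, -3.16668851e-05,
        1.27248801e+00, -1.15105979e-01]), 'joint_vel': array([ 0.00068404, -0.00196878, -0.00336985,  0.00039583,  0.00153596,
        0.00053371]), 'tau': array([ 6.14629789e-04, -5.28029788e+01, -2.78929889e+01, -2.28848071e-04,
        8.24041577e-03,  4.43590466e-06]), 'eef_pos': array([ 0.20943868, -0.5616891 ,  0.23064008]), 'tool_rot': array([[ 9.37002362e-01,  3.49322821e-01, -3.73769266e-04],
       [ 3.49322995e-01, -9.37001342e-01,  1.38952825e-03],
       [ 1.35171624e-04, -1.43255745e-03, -9.99998965e-01]]), 'wrist_force': array([-0.02256941, -0.48809793,  0.44781854]), 'wrist_torque': array([-0.00290748, -0.02755532, -0.06225636]), 'grip_width': 0.9994363665733397}
```

View pics/scene0.png

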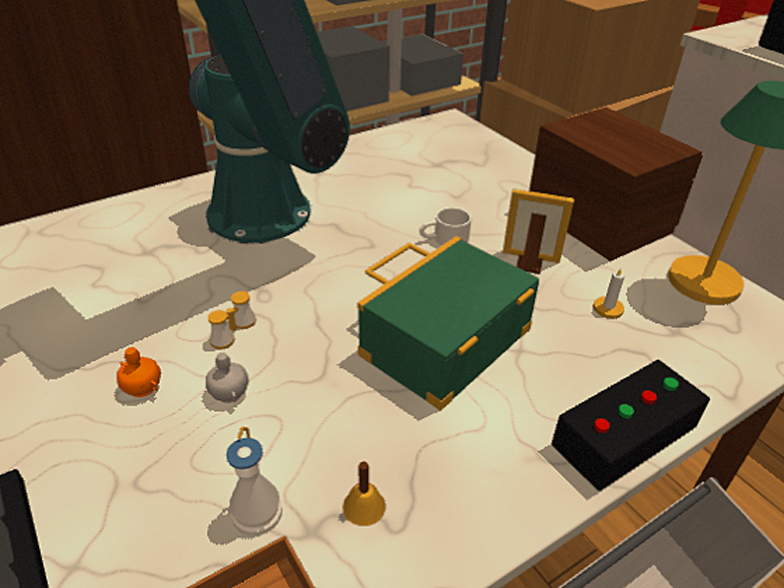

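View pics/side0.png

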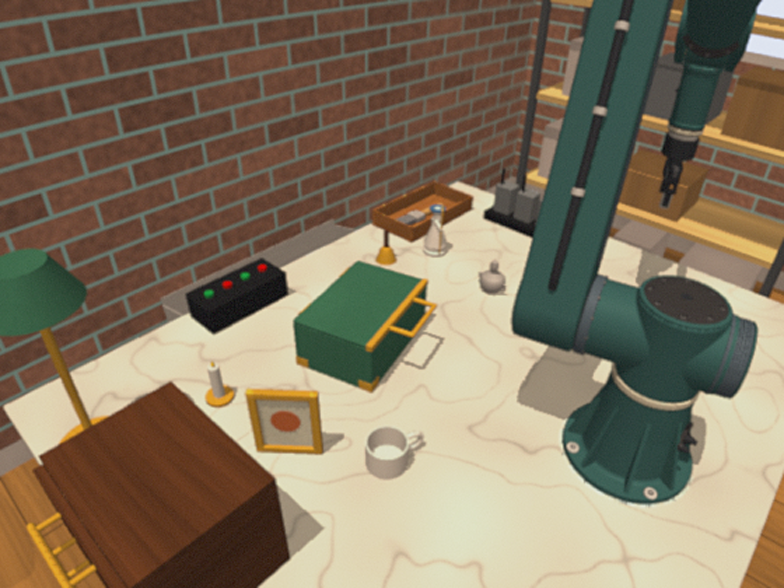

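The scene camera (1.4x view) shows the silver bowl at (227,378) and its orange decoy at (138,374). The other grey or white things are the opera glasses (232,318), the figurine (250,490) and the cup (452,225). The chest's top is around (448,310), with the bar on the robot's side at about (400,260). I choose the grey bowl.

```bash
python3 - <<'E'
from h import *
import pickle
ds=pickle.load(open("d0.pkl","rb"))
for n in("scene","side"):
    d=ds[n];P=cloud(d);p=d["pixels"].astype(int);R,G,B=p[...,0],p[...,1],p[...,2]
    g=(G>R+25)&(G>B+10)&(abs(P[...,2]-.12)<.006)&(P[...,0]>.3)
    Q=P[g];r=cv2.minAreaRect((Q[:,:2]*1000).astype(np.float32));print(n,g.sum(),r,np.median(Q[:,2]));print(cv2.boxPoints(r).round())
    y=(R>G+25)&(G>B+40)&(abs(P[...,2]-.115)<.012)&(P[...,0]>.25)&(P[...,0]<.8)
    Q=P[y];r=cv2.minAreaRect((Q[:,:2]*1000).astype(np.float32));print(' brass',y.sum(),r);print(cv2.boxPoints(r).round())
c0={"scene":(162,271),"side":(351,198)}
for n,(u,v) in c0.items():
    d=ds[n];P=cloud(d);W=P[v-28:v+24,u-24:u+24].reshape(-1,3);W=W[(W[:,2]>.012)&(W[:,2]<.12)]
    W=W[np.linalg.norm(W[:,:2]-np.median(W[:,:2],0),axis=1)<.06]
    print(n,'bowl',W.mean(0),W.min(0),W.max(0))
    for a,b in((.02,.05),(.06,.075),(.075,.09)):
        q=W[(W[:,2]>a)&(W[:,2]<b)];print(a,len(q),q.min(0).round(3),q.max(0).round(3),q.mean(0).round(4))
save(ds["scene"],"crop1.png",(70,215,290,380),3.5)
P=cloud(ds["scene"])
for nm,(u,v) in dict(orange=(99,267),opera=(167,227),fig=(178,340),bell=(260,360),cup=(322,160),frame=(385,165)).items(): print(nm,P[v,u].round(3))
E
```

```text
scene 5177 ((573.696533203125, 109.74063110351562), (169.08377075195312, 260.64337158203125), 15.181591033935547) 0.11864035725252031
[[458. 213.]
 [526. -38.]
 [689.   6.]
 [621. 258.]]
 brass 850 ((548.1283569335938, 188.01324462890625), (957.5958862304688, 289.981201171875), 88.00690460205078)
[[ 387. -285.]
 [ 676. -296.]
 [ 710.  661.]
 [ 420.  672.]]
side 2799 ((569.9105834960938, 113.97053527832031), (162.5376739501953, 259.0603332519531), 15.119535446166992) 0.11889998338282359
[[458. 218.]
 [525. -32.]
 [682.  10.]
 [615. 260.]]
 brass 784 ((548.1318359375, 251.19247436523438), (1097.97705078125, 298.1002502441406), 89.82977294921875)
[[ 397. -297.]
 [ 696. -298.]
 [ 699.  800.]
 [ 401.  801.]]
scene bowl [ 0.49202571 -0.26361773  0.04463021] [ 0.45294214 -0.29379021  0.01229106] [ 0.52275049 -0.22769604  0.0881282 ]
0.02 573 [ 0.453 -0.294  0.02 ] [ 0.523 -0.228  0.05 ] [ 0.4935 -0.2641  0.0394]
0.06 41 [ 0.478 -0.271  0.061] [ 0.491 -0.251  0.075] [ 0.4867 -0.2619  0.0694]
0.075 69 [ 0.472 -0.271  0.075] [ 0.49  -0.25   0.088] [ 0.4825 -0.2612  0.081 ]
side bowl [ 0.46904537 -0.24721193  0.04294228] [ 0.43381552 -0.28622253  0.01200999] [ 0.51729401 -0.22296639  0.08575824]
0.02 218 [ 0.434 -0.286  0.021] [ 0.517 -0.223  0.05 ] [ 0.4682 -0.246   0.0377]
0.06 19 [ 0.466 -0.266  0.062] [ 0.486 -0.246  0.073] [ 0.4739 -0.2531  0.0683]
0.075 26 [ 0.466 -0.264  0.075] [ 0.484 -0.246  0.086] [ 0.4739 -0.2551  0.081 ]
orange [ 0.413 -0.377  0.048]
opera [ 0.349 -0.196  0.033]
fig [ 0.718 -0.314  0.104]
bell [ 0.785 -0.19   0.029]
cup [0.281 0.335 0.012]
frame [0.473 0.403 0.08 ]
```

View pics/crop1.png

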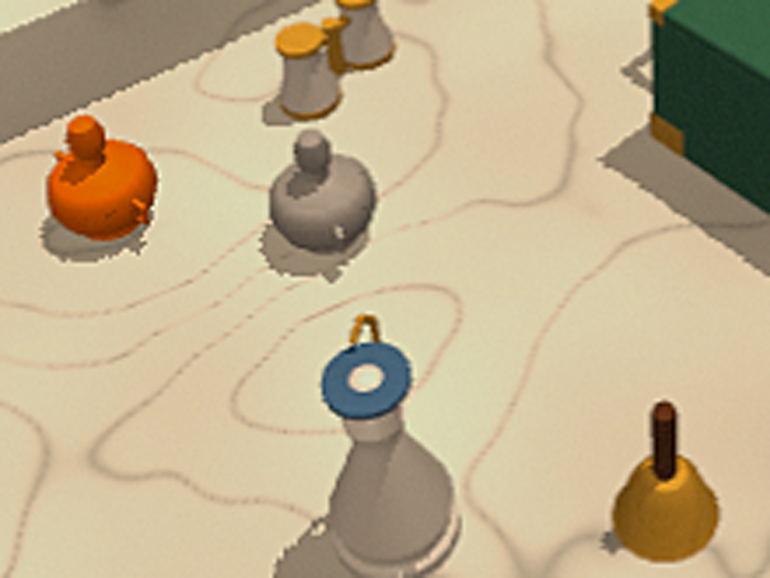

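```bash
cat >> h.py <<'E'
from scipy.spatial.transform import Rotation as Ro
A=np.radians(15.15)
XC=np.array([np.cos(A),np.sin(A),0]);YC=np.array([-np.sin(A),np.cos(A),0]);ZC=np.array([0,0,1.])
def down(psi): return np.array([[np.cos(psi),np.sin(psi),0],[np.sin(psi),-np.cos(psi),0],[0,0,-1.]])
def go(p,R,n=None,frm=None):
    "identical row that, repeated n times, leads from the present pose to p,R"
    s=telemetry.read_state(); p0,R0=frm or (s["eef_pos"],np.array(s["tool_rot"]))
    rv=Ro.from_matrix(R0.T@R).as_rotvec(); d=R0.T@(np.array(p)-p0)
    n=n or int(np.ceil(max(np.linalg.norm(d)/.038,np.linalg.norm(rv)/.115,1)))
    S=sum(Ro.from_rotvec(rv*k/n).as_matrix() for k in range(n))
    print("n",n,"offset",(1000*np.linalg.solve(S,d)).round(1).tolist(),"rot",(rv/n).round(4).tolist())
def st():
    s=telemetry.read_state();print("t",round(s["time_s"],2),"p",s["eef_pos"].round(4),"F",s["wrist_force"].round(1),"q",s["joint_pos"].round(2),"w",round(s["grip_width"],2));return s
E
python3 - <<'E'
from h import *
go([.43,.073,.23],down(A+np.pi/2),18)
E
```

```text
n 18 offset [40.3, -7.4, 0.1] rot [-0.0001, -0.0001, -0.0821]
```

{"name": "servo_tool", "arguments": {
  "plan": [
    {"offset":[40.3,-7.4,0.1],"rotation":[0,0,-0.082]},
    {"offset":[40.3,-7.4,0.1],"rotation":[0,0,-0.082]},
    {"offset":[40.3,-7.4,0.1],"rotation":[0,0,-0.082]},
    {"offset":[40.3,-7.4,0.1],"rotation":[0,0,-0.082]},
    {"offset":[40.3,-7.4,0.1],"rotation":[0,0,-0.082]},
    {"offset":[40.3,-7.4,0.1],"rotation":[0,0,-0.082]},
    {"offset":[40.3,-7.4,0.1],"rotation":[0,0,-0.082]},
    {"offset":[40.3,-7.4,0.1],"rotation":[0,0,-0.082]},
    {"offset":[40.3,-7.4,0.1],"rotation":[0,0,-0.082]},
    {"offset":[40.3,-7.4,0.1],"rotation":[0,0,-0.082]},
    {"offset":[40.3,-7.4,0.1],"rotation":[0,0,-0.082]},
    {"offset":[40.3,-7.4,0.1],"rotation":[0,0,-0.082]}
  ],
  "jaw": 0.5
}}

```text
time_s: 1.15
eef_pos: [0.4695, -0.1657, 0.23]
tool_rot: [[0.224, 0.975, 0.0], [0.975, -0.224, 0.0], [0.0, 0.0, -1.0]]
wrist_force: [-0.1, -0.5, 0.1]
grip_width: 0.503
```

{"name": "servo_tool", "arguments": {
  "plan": [
    {"offset":[40.3,-7.4,0.1],"rotation":[0,0,-0.082]},
    {"offset":[40.3,-7.4,0.1],"rotation":[0,0,-0.082]},
    {"offset":[40.3,-7.4,0.1],"rotation":[0,0,-0.082]},
    {"offset":[40.3,-7.4,0.1],"rotation":[0,0,-0.082]},
    {"offset":[40.3,-7.4,0.1],"rotation":[0,0,-0.082]},
    {"offset":[40.3,-7.4,0.1],"rotation":[0,0,-0.082]},
    {"offset":[0,0,0],"rotation":[0,0,0]},
    {"offset":[0,0,0],"rotation":[0,0,0]}
  ]
}}

```text
time_s: 1.82
eef_pos: [0.4298, 0.0747, 0.2294]
tool_rot: [[-0.263, 0.965, -0.001], [0.965, 0.263, 0.0], [0.0, -0.001, -1.0]]
wrist_force: [0.4, -1.0, -0.0]
grip_width: 0.5
```

```bash
python3 - <<'E'
from h import *
import pickle
s=st();print(s["tool_rot"].round(3))
d=grab("wrist");pickle.dump(d,open("w1.pkl","wb"));save(d,"w1.png",k=1.4)
P=cloud(d);p=d["pixels"].astype(int);R,G,B=p[...,0],p[...,1],p[...,2]
H=np.array([.652,.133,.11])
L=np.stack([(P-H)@XC,(P-H)@YC,P[...,2]],-1)
m=(R>G+25)&(G>B+30)&(L[...,2]>.1)&(L[...,2]<.13)&(L[...,0]<-.165)
Q=L[m];print(len(Q))
b=Q[(Q[:,0]<-.215)];print("bar",np.percentile(b,[1,50,99],axis=0).round(4))
c=np.polyfit(b[:,1],b[:,0],1);print("tilt",c)
e=Q[(Q[:,0]>-.195)];print("edge",np.percentile(e,[1,50,99],axis=0).round(4))
E
```

```text
t 1.82 p [0.4298 0.0747 0.2294] F [ 0.4 -1.  -0. ] q [ 0.01  0.12  1.85  0.    1.17 -0.25] w 0.5
[[-0.263  0.965 -0.001]
 [ 0.965  0.263  0.   ]
 [ 0.    -0.001 -1.   ]]
6588
bar [[-0.2325 -0.0557  0.1165]
 [-0.227   0.0098  0.12  ]
 [-0.2157  0.0597  0.122 ]]
tilt [ 0.00370374 -0.22666378]
edge [[-0.1935 -0.0505  0.1172]
 [-0.1736  0.0548  0.1216]
 [-0.1669  0.1302  0.1234]]
```

View pics/w1.png

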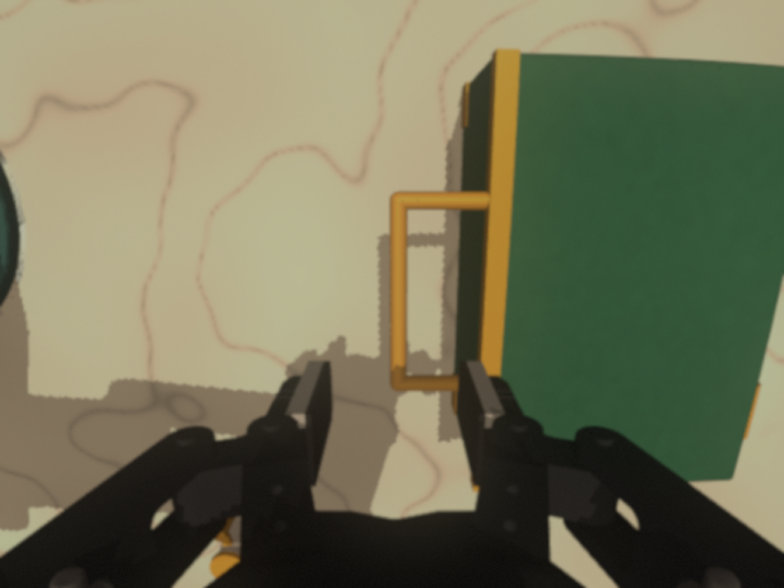

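The wrist view shows the bar at columns 390–408, rows 195–385, parallel to the jaw plane, with the fingers straddling it. Going down to pinch it.

{"name": "servo_tool", "arguments": {
  "plan": [
    {"offset":[-1,2.2,27],"rotation":[0,0,0]},
    {"offset":[0,0,27],"rotation":[0,0,0]},
    {"offset":[0,0,27],"rotation":[0,0,0]},
    {"offset":[0,0,27],"rotation":[0,0,0]},
    {"offset":[0,0,25],"rotation":[0,0,0]},
    {"offset":[0,0,0],"rotation":[0,0,0]},
    {"offset":[0,0,0],"rotation":[0,0,0]}
  ]
}}

```text
time_s: 2.45
eef_pos: [0.4329, 0.0711, 0.0958]
tool_rot: [[-0.256, 0.967, -0.003], [0.967, 0.256, -0.0], [0.001, -0.003, -1.0]]
wrist_force: [0.8, -0.0, -0.4]
grip_width: 0.501
```

{"name": "servo_tool", "arguments": {
  "plan": [
    {"offset":[0,0,0],"rotation":[0,0,0]},
    {"offset":[0,0,0],"rotation":[0,0,0]},
    {"offset":[0,0,0],"rotation":[0,0,0]},
    {"offset":[0,0,0],"rotation":[0,0,0]},
    {"offset":[0,0,0],"rotation":[0,0,0]},
    {"offset":[0,0,0],"rotation":[0,0,0]}
  ],
  "jaw": 1,
  "squeeze": 20
}}

```text
time_s: 2.95
eef_pos: [0.4326, 0.0717, 0.0978]
tool_rot: [[-0.26, 0.966, -0.0], [0.966, 0.26, -0.001], [-0.001, -0.001, -1.0]]
wrist_force: [-3.8, -5.4, 5.1]
grip_width: 0.109
```

```bash
python3 - <<'E'
from h import *
s=st()
H=np.array([.6544,.1337,.11]);g=s["eef_pos"]+[0,0,.019]-H
print("local",g@XC,g@YC,g[2])
def b(t): return np.array([-.230*np.cos(t)+.005*np.sin(t),.230*np.sin(t)+.005*np.cos(t)])
for n,a,c in((12,0,.6),(12,.6,1.2)):
    ts=np.linspace(a,c,n+1)
    print([[0,round(1000*(b(v)-b(u))[0],1),round(-1000*(b(v)-b(u))[1],1)] for u,v in zip(ts,ts[1:])])
E
```

```text
t 2.95 p [0.4326 0.0717 0.0978] F [-3.8 -5.4  5.1] q [ 0.01  0.32  2.   -0.    0.83 -0.25] w 0.11
local -0.23025945319744912 -0.00187711238618829 0.006781637718178801
[[0, np.float64(0.5), np.float64(-11.5)], [0, np.float64(1.1), np.float64(-11.4)], [0, np.float64(1.7), np.float64(-11.4)], [0, np.float64(2.2), np.float64(-11.3)], [0, np.float64(2.8), np.float64(-11.2)], [0, np.float64(3.4), np.float64(-11.0)], [0, np.float64(3.9), np.float64(-10.8)], [0, np.float64(4.4), np.float64(-10.6)], [0, np.float64(5.0), np.float64(-10.4)], [0, np.float64(5.5), np.float64(-10.1)], [0, np.float64(6.0), np.float64(-9.8)], [0, np.float64(6.5), np.float64(-9.5)]]
[[0, np.float64(6.9), np.float64(-9.2)], [0, np.float64(7.4), np.float64(-8.8)], [0, np.float64(7.8), np.float64(-8.4)], [0, np.float64(8.2), np.float64(-8.0)], [0, np.float64(8.6), np.float64(-7.6)], [0, np.float64(9.0), np.float64(-7.2)], [0, np.float64(9.3), np.float64(-6.7)], [0, np.float64(9.7), np.float64(-6.2)], [0, np.float64(10.0), np.float64(-5.8)], [0, np.float64(10.2), np.float64(-5.3)], [0, np.float64(10.5), np.float64(-4.7)], [0, np.float64(10.7), np.float64(-4.2)]]
```

{"name": "servo_tool", "arguments": {
  "plan": [
    {"offset":[0,0.5,-11.5]},
    {"offset":[0,1.1,-11.4]},
    {"offset":[0,1.7,-11.4]},
    {"offset":[0,2.2,-11.3]},
    {"offset":[0,2.8,-11.2]},
    {"offset":[0,3.4,-11]},
    {"offset":[0,3.9,-10.8]},
    {"offset":[0,4.4,-10.6]},
    {"offset":[0,5,-10.4]},
    {"offset":[0,5.5,-10.1]},
    {"offset":[0,6,-9.8]},
    {"offset":[0,6.5,-9.5]}
  ]
}}

```text
$.plan[0]: bad value
```

{"name": "servo_tool", "arguments": {
  "plan": [
    {"offset":[0,0.5,-11.5],"rotation":[0,0,0]},
    {"offset":[0,1.1,-11.4],"rotation":[0,0,0]},
    {"offset":[0,1.7,-11.4],"rotation":[0,0,0]},
    {"offset":[0,2.2,-11.3],"rotation":[0,0,0]},
    {"offset":[0,2.8,-11.2],"rotation":[0,0,0]},
    {"offset":[0,3.4,-11],"rotation":[0,0,0]},
    {"offset":[0,3.9,-10.8],"rotation":[0,0,0]},
    {"offset":[0,4.4,-10.6],"rotation":[0,0,0]},
    {"offset":[0,5,-10.4],"rotation":[0,0,0]},
    {"offset":[0,5.5,-10.1],"rotation":[0,0,0]},
    {"offset":[0,6,-9.8],"rotation":[0,0,0]},
    {"offset":[0,6.5,-9.5],"rotation":[0,0,0]}
  ]
}}

```text
time_s: 3.95
eef_pos: [0.472, 0.0825, 0.2266]
tool_rot: [[-0.26, 0.966, -0.004], [0.966, 0.26, -0.002], [-0.001, -0.005, -1.0]]
wrist_force: [-7.2, -5.8, 1.4]
grip_width: 0.106
```

{"name": "servo_tool", "arguments": {
  "plan": [
    {"offset":[0,6.9,-9.2],"rotation":[0,0,0]},
    {"offset":[0,7.4,-8.8],"rotation":[0,0,0]},
    {"offset":[0,7.8,-8.4],"rotation":[0,0,0]},
    {"offset":[0,8.2,-8],"rotation":[0,0,0]},
    {"offset":[0,8.6,-7.6],"rotation":[0,0,0]},
    {"offset":[0,9,-7.2],"rotation":[0,0,0]},
    {"offset":[0,9.3,-6.7],"rotation":[0,0,0]},
    {"offset":[0,9.7,-6.2],"rotation":[0,0,0]},
    {"offset":[0,10,-5.8],"rotation":[0,0,0]},
    {"offset":[0,10.2,-5.3],"rotation":[0,0,0]},
    {"offset":[0,10.5,-4.7],"rotation":[0,0,0]},
    {"offset":[0,10.7,-4.2],"rotation":[0,0,0]}
  ]
}}

```text
time_s: 4.95
eef_pos: [0.5791, 0.1117, 0.3111]
tool_rot: [[-0.259, 0.966, 0.002], [0.966, 0.259, -0.0], [-0.0, 0.002, -1.0]]
wrist_force: [-2.1, -0.6, 3.7]
grip_width: 0.103
```

```bash
python3 - <<'E'
from h import *
import pickle
s=st()
H=np.array([.6544,.1337,.11]);g=s["eef_pos"]+[0,0,.019]-H
print("local",g@XC,g@YC,g[2],"theta",np.arctan2(g[2],-g@XC)-.005/.23)
d=grab("wrist");pickle.dump(d,open("w2.pkl","wb"))
P=cloud(d);L=np.stack([(P-H)@XC,(P-H)@YC,P[...,2]-.11],-1)
p=d["pixels"].astype(int);m=(p[...,0]>120)&(p[...,1]<60)&(p[...,2]<60)
print("red",m.sum(),np.argwhere(m).mean(0) if m.any() else "",np.nanmean(L[m],0) if m.any() else "")
save(d,"w2.png",k=1.4)
E
```

```text
t 4.95 p [0.5791 0.1117 0.3111] F [-2.1 -0.6  3.7] q [ 0.07  0.28  1.42 -0.    1.43 -0.19] w 0.1
local -0.07847177530125754 -0.0015171710115069285 0.22009774711009833 theta 1.206575578627966
red 1590 [109.21572327 331.59433962] [-0.01555297  0.07541916  0.01365552]
```

View pics/w2.png

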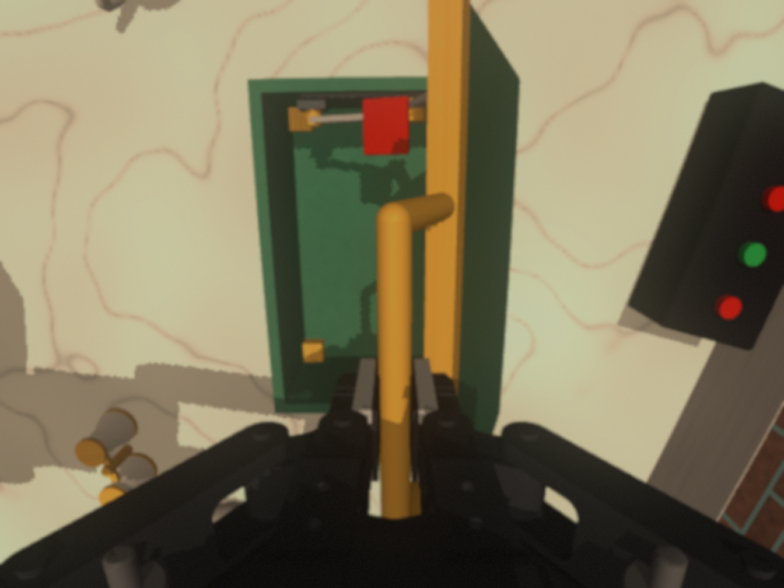

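The wrist view (1.4x) shows the lid up at about 1.2 rad, with the red thumb plate at cols 362–410, rows 97–155. The stay's lower link runs left from it to its foot pivot at about (313,118).

```bash
cat > plate.py <<'E'
from h import *
H=np.array([.6544,.1337,.11])
def plate(d):
    P=cloud(d);L=np.stack([(P-H)@XC,(P-H)@YC,P[...,2]-.11],-1)
    p=d["pixels"].astype(int);m=((p[...,0]>120)&(p[...,1]<60)&(p[...,2]<60)&(abs(L[...,1]-.1)<.05)&(L[...,0]>-.19)&(L[...,0]<.03)).astype(np.uint8)
    m=cv2.erode(m,np.ones((3,3)));Q=L[m>0];c=np.median(Q,0);Q=Q[np.linalg.norm(Q-c,axis=1)<.03];c=Q.mean(0)
    n=np.linalg.svd(Q-c)[2][2];n*=np.sign(n[2]);
    for _ in range(3):
        k=abs((Q-c)@n)<.003;Q=Q[k];c=Q.mean(0);n=np.linalg.svd(Q-c)[2][2];n*=np.sign(n[2])
    print("plate n",len(Q),"c",c.round(4),"normal",n.round(3),"ext",(Q.max(0)-Q.min(0)).round(4));return c,n
E
python3 - <<'E'
from plate import *
import pickle
from scipy.optimize import brentq
d=pickle.load(open("w2.pkl","rb"));c,n=plate(d)
P=cloud(d);L=np.stack([(P-H)@XC,(P-H)@YC,P[...,2]-.11],-1)
for u,v in((313,118),(340,118),(300,120),(418,100),(416,114)): print((u,v),L[int(v/1.4),int(u/1.4)].round(4))
t=np.array([n[2],-n[0]]);t/=np.linalg.norm(t) 
for t in(t,-t):
    nn=np.array([n[0],n[2]])/np.hypot(n[0],n[2]);F=np.array([c[0],c[2]])-.064*t-.018*nn;print("F",F,"E",F+.078*t)
E
```

```text
plate n 1049 c [-0.084   0.0976  0.0268] normal [-0.371  0.001  0.928] ext [0.0277 0.0335 0.0134]
(313, 118) [-0.1369  0.1049 -0.0076]
(340, 118) [-0.1168  0.1039  0.0002]
(300, 120) [-0.1611  0.1114 -0.0851]
(418, 100) [-0.0637  0.11    0.0445]
(416, 114) [-0.0635  0.1042  0.0226]
F [-0.13672874 -0.01368253] E [-0.06430897  0.01528945]
F [-0.01788603  0.03386123] E [-0.09030581  0.00488925]
```

```bash
python3 - <<'E'
import numpy as np
from scipy.optimize import fsolve,brentq
F=np.array([-.1367,-.0137]);E=np.array([-.0643,.0153]);th=1.2066
def L(u,v,t): return np.array([-u*np.cos(t)+v*np.sin(t),u*np.sin(t)+v*np.cos(t)])
for g in((.1,-.01),(.1,.0),(.12,.01),(.15,-.02)):
    s=fsolve(lambda s:[np.hypot(*(L(*s,0)-F))-.0357,np.hypot(*(L(*s,th)-E))-.078],g);print(g,s)
    f=lambda t:np.hypot(*(L(*s,t)-F))-.156
    print([ (t,round(f(t),4)) for t in(1.2,1.3,1.4,1.5,1.6)])
for v in(0,-.005,-.01,-.015):   # without the folded-length constraint
    u=brentq(lambda u:np.hypot(*(L(u,v,th)-E))-.078,.05,.15)
    g=lambda t:np.hypot(*(L(u,v,t)-F))-.156
    print(v,u,np.hypot(*(L(u,v,0)-F)),brentq(g,1.1,1.9))
E
```

```text
(0.1, -0.01) [ 0.10118913 -0.0100301 ]
[(1.2, np.float64(-0.0177)), (1.3, np.float64(-0.0085)), (1.4, np.float64(0.0005)), (1.5, np.float64(0.0091)), (1.6, np.float64(0.0174))]
(0.1, 0.0) [ 0.10118913 -0.0100301 ]
[(1.2, np.float64(-0.0177)), (1.3, np.float64(-0.0085)), (1.4, np.float64(0.0005)), (1.5, np.float64(0.0091)), (1.6, np.float64(0.0174))]
(0.12, 0.01) [ 0.10118913 -0.0100301 ]
[(1.2, np.float64(-0.0177)), (1.3, np.float64(-0.0085)), (1.4, np.float64(0.0005)), (1.5, np.float64(0.0091)), (1.6, np.float64(0.0174))]
(0.15, -0.02) [ 0.11405136 -0.04129582]
[(1.2, np.float64(-0.0365)), (1.3, np.float64(-0.0253)), (1.4, np.float64(-0.0144)), (1.5, np.float64(-0.0038)), (1.6, np.float64(0.0064))]
0 0.09287106176693785 0.0459202115264899 1.3466155021599473
-0.005 0.09737137976404285 0.040279403789829575 1.3706548046188152
-0.01 0.10116813826662023 0.03572398631507991 1.3940670178691892
-0.015 0.10438072966995023 0.032345405155397806 1.4170730297923049
```

{"name": "servo_tool", "arguments": {
  "plan": [
    {"offset":[0,6.8,-2.5],"rotation":[0,0,0]},
    {"offset":[0,6.8,-2.2],"rotation":[0,0,0]},
    {"offset":[0,6.8,-1.8],"rotation":[0,0,0]},
    {"offset":[0,3.4,-0.8],"rotation":[0,0,0]},
    {"offset":[0,1.7,-0.3],"rotation":[0,0,0]},
    {"offset":[0,1.7,-0.3],"rotation":[0,0,0]}
  ]
}}

```text
time_s: 5.5
eef_pos: [0.6061, 0.1191, 0.3186]
tool_rot: [[-0.259, 0.966, 0.003], [0.966, 0.259, 0.001], [-0.0, 0.004, -1.0]]
wrist_force: [-2.2, 0.0, 7.4]
grip_width: 0.104
```

{"name": "servo_tool", "arguments": {
  "plan": [
    {"offset":[0,1,-0.2],"rotation":[0,0,0]},
    {"offset":[0,1,-0.2],"rotation":[0,0,0]}
  ]
}}

```text
time_s: 5.67
eef_pos: [0.6079, 0.1196, 0.3191]
tool_rot: [[-0.259, 0.966, 0.004], [0.966, 0.259, 0.001], [-0.0, 0.004, -1.0]]
wrist_force: [-2.0, 1.1, 7.0]
grip_width: 0.105
```

{"name": "servo_tool", "arguments": {
  "plan": [
    {"offset":[0,1,-0.2],"rotation":[0,0,0]},
    {"offset":[0,1,-0.2],"rotation":[0,0,0]}
  ]
}}

```text
time_s: 5.83
eef_pos: [0.6099, 0.1201, 0.3194]
tool_rot: [[-0.259, 0.966, 0.004], [0.966, 0.259, 0.001], [-0.0, 0.004, -1.0]]
wrist_force: [-1.5, 0.9, 6.5]
grip_width: 0.108
```

{"name": "servo_tool", "arguments": {
  "plan": [
    {"offset":[0,1,-0.2],"rotation":[0,0,0]},
    {"offset":[0,1,-0.2],"rotation":[0,0,0]}
  ]
}}

```text
time_s: 6.0
eef_pos: [0.6118, 0.1207, 0.3198]
tool_rot: [[-0.259, 0.966, 0.004], [0.966, 0.259, 0.001], [-0.0, 0.004, -1.0]]
wrist_force: [-1.7, 0.5, 6.5]
grip_width: 0.107
```

{"name": "servo_tool", "arguments": {
  "plan": [
    {"offset":[0,1,-0.2],"rotation":[0,0,0]}
  ]
}}

```text
time_s: 6.08
eef_pos: [0.6128, 0.121, 0.32]
tool_rot: [[-0.259, 0.966, 0.004], [0.966, 0.259, 0.001], [-0.0, 0.004, -1.0]]
wrist_force: [-1.7, 0.9, 6.6]
grip_width: 0.108
```

{"name": "servo_tool", "arguments": {
  "plan": [
    {"offset":[0,1,-0.2],"rotation":[0,0,0]},
    {"offset":[0,1,-0.2],"rotation":[0,0,0]}
  ]
}}

```text
time_s: 6.25
eef_pos: [0.6149, 0.1215, 0.3203]
tool_rot: [[-0.259, 0.966, 0.004], [0.966, 0.259, 0.001], [-0.0, 0.004, -1.0]]
wrist_force: [-0.3, 1.3, 5.7]
grip_width: 0.11
```

{"name": "servo_tool", "arguments": {
  "plan": [
    {"offset":[0,1,-0.2],"rotation":[0,0,0]},
    {"offset":[0,1,-0.2],"rotation":[0,0,0]}
  ]
}}

```text
time_s: 6.42
eef_pos: [0.617, 0.1221, 0.3207]
tool_rot: [[-0.259, 0.966, 0.004], [0.966, 0.259, 0.001], [-0.0, 0.004, -1.0]]
wrist_force: [-0.0, 1.3, 6.0]
grip_width: 0.103
```

{"name": "servo_tool", "arguments": {
  "plan": [
    {"offset":[0,1,-0.2],"rotation":[0,0,0]},
    {"offset":[0,1,-0.1],"rotation":[0,0,0]}
  ]
}}

```text
time_s: 6.58
eef_pos: [0.6187, 0.1226, 0.3208]
tool_rot: [[-0.259, 0.966, 0.003], [0.966, 0.259, 0.001], [0.0, 0.004, -1.0]]
wrist_force: [-4.0, 1.2, 9.9]
grip_width: 0.109
```

{"name": "servo_tool", "arguments": {
  "plan": [
    {"offset":[0,1,-0.1],"rotation":[0,0,0]}
  ]
}}

```text
time_s: 6.67
eef_pos: [0.6187, 0.1226, 0.3208]
tool_rot: [[-0.259, 0.966, 0.001], [0.966, 0.259, 0.0], [0.0, 0.002, -1.0]]
wrist_force: [-5.7, -0.6, 9.6]
grip_width: 0.106
```

Dead stop felt: the force is up by about 6 N and the bar no longer moves. Easing back.

{"name": "servo_tool", "arguments": {
  "plan": [
    {"offset":[0,-1,0.1],"rotation":[0,0,0]},
    {"offset":[0,-1,0.1],"rotation":[0,0,0]},
    {"offset":[0,-1,0.2],"rotation":[0,0,0]},
    {"offset":[0,-1,0.2],"rotation":[0,0,0]},
    {"offset":[0,0,0],"rotation":[0,0,0]}
  ]
}}

```text
time_s: 7.08
eef_pos: [0.6171, 0.1221, 0.3206]
tool_rot: [[-0.259, 0.966, 0.007], [0.966, 0.259, 0.002], [0.0, 0.007, -1.0]]
wrist_force: [1.2, 1.2, 5.1]
grip_width: 0.104
```

```bash
python3 - <<'E'
from plate import *
s=st();d=grab("wrist");c,n=plate(d)
g=s["eef_pos"]+[0,0,.019]-H;print("theta",np.arctan2(g[2],-g@XC)-.0217, "elev link deg",np.degrees(np.arctan2(-n[0],n[2])))
E
```

```text
t 7.08 p [0.6171 0.1221 0.3206] F [1.2 1.2 5.1] q [ 0.08  0.33  1.33  0.    1.47 -0.18] w 0.1
plate n 638 c [-0.1073  0.0961  0.0506] normal [-0.751  0.008  0.66 ] ext [0.0204 0.0326 0.0241]
theta 1.3804994337539636 elev link deg 48.6857742356871
```

{"name": "servo_tool", "arguments": {
  "plan": [
    {"offset":[0,-1,0.2],"rotation":[0,0,0]},
    {"offset":[0,-1,0.2],"rotation":[0,0,0]},
    {"offset":[0,0,0],"rotation":[0,0,0]}
  ]
}}

```text
time_s: 7.38
eef_pos: [0.6166, 0.122, 0.3205]
tool_rot: [[-0.259, 0.966, 0.01], [0.966, 0.259, 0.003], [-0.0, 0.01, -1.0]]
wrist_force: [5.1, 3.3, 4.6]
grip_width: 0.105
```

```bash
python3 - <<'E'
from plate import *
s=st();d=grab("wrist");c,n=plate(d)
g=s["eef_pos"]+[0,0,.019]-H;print("theta",np.arctan2(g[2],-g@XC)-.0217, "elev link deg",np.degrees(np.arctan2(-n[0],n[2])))
E
```

```text
t 7.38 p [0.6166 0.122  0.3205] F [5.1 3.3 4.6] q [ 0.08  0.33  1.33  0.    1.47 -0.18] w 0.11
plate n 625 c [-0.1074  0.0958  0.0507] normal [-0.752  0.009  0.659] ext [0.0203 0.0325 0.0245]
theta 1.3785965857061713 elev link deg 48.76299951019216
```

The stay is locked: the lid resists being pulled back, and the link sits past straight at 48.7°. I'll relieve the load, release and go to the bowl.

{"name": "servo_tool", "arguments": {
  "plan": [
    {"offset":[0,1.5,-0.3],"rotation":[0,0,0]},
    {"offset":[0,1.5,-0.3],"rotation":[0,0,0]},
    {"offset":[0,0,0],"rotation":[0,0,0]}
  ]
}}

```text
time_s: 7.68
eef_pos: [0.6174, 0.1222, 0.3206]
tool_rot: [[-0.259, 0.966, 0.005], [0.966, 0.259, 0.001], [0.0, 0.005, -1.0]]
wrist_force: [0.0, 1.9, 8.0]
grip_width: 0.103
```

{"name": "servo_tool", "arguments": {
  "plan": [
    {"offset":[0,0,0],"rotation":[0,0,0]},
    {"offset":[0,0,0],"rotation":[0,0,0]},
    {"offset":[0,0,0],"rotation":[0,0,0]},
    {"offset":[0,0,0],"rotation":[0,0,0]},
    {"offset":[0,0,-15],"rotation":[0,0,0]},
    {"offset":[0,0,-30],"rotation":[0,0,0]},
    {"offset":[0,0,-30],"rotation":[0,0,0]},
    {"offset":[0,0,0],"rotation":[0,0,0]}
  ],
  "jaw": 0.5
}}

```text
time_s: 8.35
eef_pos: [0.6188, 0.1217, 0.3992]
tool_rot: [[-0.259, 0.966, 0.01], [0.966, 0.259, 0.001], [-0.002, 0.01, -1.0]]
wrist_force: [0.1, -0.1, 0.2]
grip_width: 0.499
```

```bash
python3 - <<'E'
from plate import *
s=st();d=grab("wrist");c,n=plate(d)
go([.478,-.258,.21],down(A+np.pi),20)
E
```

```text
t 8.35 p [0.6188 0.1217 0.3992] F [ 0.1 -0.1  0.2] q [ 0.08  0.3   1.19 -0.    1.64 -0.18] w 0.5
plate n 411 c [-0.1072  0.0962  0.0506] normal [-0.75  -0.011  0.661] ext [0.0196 0.0321 0.0238]
n 20 offset [-4.6, -22.0, 9.3] rot [0.0002, 0.0003, -0.0787]
```

{"name": "servo_tool", "arguments": {
  "plan": [
    {"offset":[-4.6,-22,9.3],"rotation":[0,0,-0.0787]},
    {"offset":[-4.6,-22,9.3],"rotation":[0,0,-0.0787]},
    {"offset":[-4.6,-22,9.3],"rotation":[0,0,-0.0787]},
    {"offset":[-4.6,-22,9.3],"rotation":[0,0,-0.0787]},
    {"offset":[-4.6,-22,9.3],"rotation":[0,0,-0.0787]},
    {"offset":[-4.6,-22,9.3],"rotation":[0,0,-0.0787]},
    {"offset":[-4.6,-22,9.3],"rotation":[0,0,-0.0787]},
    {"offset":[-4.6,-22,9.3],"rotation":[0,0,-0.0787]},
    {"offset":[-4.6,-22,9.3],"rotation":[0,0,-0.0787]},
    {"offset":[-4.6,-22,9.3],"rotation":[0,0,-0.0787]}
  ]
}}

```text
time_s: 9.23
eef_pos: [0.4654, -0.0394, 0.2983]
tool_rot: [[-0.869, 0.495, -0.002], [0.495, 0.869, 0.0], [0.002, -0.001, -1.0]]
wrist_force: [0.2, -0.5, 0.2]
grip_width: 0.502
```

{"name": "servo_tool", "arguments": {
  "plan": [
    {"offset":[-4.6,-22,9.3],"rotation":[0,0,-0.0787]},
    {"offset":[-4.6,-22,9.3],"rotation":[0,0,-0.0787]},
    {"offset":[-4.6,-22,9.3],"rotation":[0,0,-0.0787]},
    {"offset":[-4.6,-22,9.3],"rotation":[0,0,-0.0787]},
    {"offset":[-4.6,-22,9.3],"rotation":[0,0,-0.0787]},
    {"offset":[-4.6,-22,9.3],"rotation":[0,0,-0.0787]},
    {"offset":[-4.6,-22,9.3],"rotation":[0,0,-0.0787]},
    {"offset":[-4.6,-22,9.3],"rotation":[0,0,-0.0787]},
    {"offset":[-4.6,-22,9.3],"rotation":[0,0,-0.0787]},
    {"offset":[-4.6,-22,9.3],"rotation":[0,0,-0.0787]},
    {"offset":[0,0,0],"rotation":[0,0,0]},
    {"offset":[0,0,0],"rotation":[0,0,0]}
  ]
}}

```text
time_s: 10.23
eef_pos: [0.4748, -0.258, 0.2051]
tool_rot: [[-0.966, -0.26, -0.002], [-0.26, 0.966, 0.002], [0.002, 0.002, -1.0]]
wrist_force: [-0.9, 0.1, 0.3]
grip_width: 0.501
```

```bash
python3 - <<'E'
from h import *
s=st();d=grab("wrist");P=cloud(d)
W=P[(np.hypot(P[...,0]-.478,P[...,1]+.258)<.05)&(P[...,2]>.015)&(P[...,2]<.1)]
for a,b in((.02,.05),(.06,.076),(.076,.1)):
    q=W[(W[:,2]>a)&(W[:,2]<b)];print(a,len(q),q.min(0).round(4),q.max(0).round(4),q.mean(0).round(4))
save(d,"w3.png",k=1.2)
go([.478,-.258,.051],down(A+np.pi),6)
E
```

```text
t 10.23 p [ 0.4748 -0.258   0.2051] F [-0.9  0.1  0.3] q [-0.63  0.3   1.67  0.    1.17 -2.46] w 0.5
0.02 2770 [ 0.4358 -0.2936  0.0209] [ 0.5208 -0.2268  0.05  ] [ 0.4729 -0.2612  0.0436]
0.06 61 [ 0.4674 -0.2712  0.0638] [ 0.4903 -0.2485  0.0759] [ 0.4722 -0.2624  0.0728]
0.076 496 [ 0.4674 -0.2708  0.076 ] [ 0.4886 -0.2489  0.0895] [ 0.4766 -0.2602  0.0835]
n 6 offset [-0.5, -0.3, 25.8] rot [0.0004, -0.0003, -0.0002]
```

View pics/w3.png

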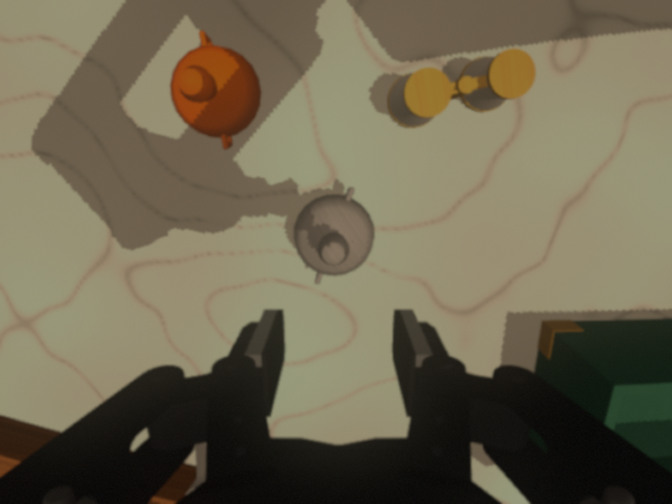

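Wrist view (1.2x): the silver bowl at (334,235), finial at about (333,247). The orange decoy is at (215,90), well clear, and the handles lie across the jaw direction. Descending onto the finial.

{"name": "servo_tool", "arguments": {
  "plan": [
    {"offset":[-3,-2.9,28],"rotation":[0,0,0]},
    {"offset":[0,0,32],"rotation":[0,0,0]},
    {"offset":[0,0,32],"rotation":[0,0,0]},
    {"offset":[0,0,28],"rotation":[0,0,0]},
    {"offset":[0,0,18],"rotation":[0,0,0]},
    {"offset":[0,0,8],"rotation":[0,0,0]},
    {"offset":[0,0,5],"rotation":[0,0,0]},
    {"offset":[0,0,0],"rotation":[0,0,0]},
    {"offset":[0,0,0],"rotation":[0,0,0]}
  ]
}}

```text
time_s: 11.03
eef_pos: [0.4799, -0.2599, 0.0567]
tool_rot: [[-0.965, -0.262, 0.001], [-0.262, 0.965, -0.001], [-0.001, -0.001, -1.0]]
wrist_force: [0.6, -0.1, 0.1]
grip_width: 0.497
```

{"name": "servo_tool", "arguments": {
  "plan": [
    {"offset":[0,0,0],"rotation":[0,0,0]},
    {"offset":[0,0,0],"rotation":[0,0,0]},
    {"offset":[0,0,0],"rotation":[0,0,0]},
    {"offset":[0,0,0],"rotation":[0,0,0]},
    {"offset":[0,0,0],"rotation":[0,0,0]},
    {"offset":[0,0,0],"rotation":[0,0,0]}
  ],
  "jaw": 1,
  "squeeze": 40
}}

```text
time_s: 11.53
eef_pos: [0.4802, -0.2601, 0.0572]
tool_rot: [[-0.965, -0.262, 0.002], [-0.262, 0.965, -0.001], [-0.002, -0.001, -1.0]]
wrist_force: [-0.7, 2.0, 4.9]
grip_width: 0.236
```

Pinched about 6 mm above the finial's thickest part. I'll regrip a little lower.

{"name": "servo_tool", "arguments": {
  "plan": [
    {"offset":[0,0,0],"rotation":[0,0,0]},
    {"offset":[0,0,0],"rotation":[0,0,0]},
    {"offset":[0,0,2],"rotation":[0,0,0]},
    {"offset":[0,0,2],"rotation":[0,0,0]},
    {"offset":[0,0,0],"rotation":[0,0,0]}
  ],
  "jaw": 0.6
}}

```text
time_s: 11.95
eef_pos: [0.4791, -0.2597, 0.0513]
tool_rot: [[-0.965, -0.262, -0.001], [-0.262, 0.965, 0.0], [0.0, 0.001, -1.0]]
wrist_force: [-0.2, 0.1, -0.3]
grip_width: 0.4
```

{"name": "servo_tool", "arguments": {
  "plan": [
    {"offset":[0,0,0],"rotation":[0,0,0]},
    {"offset":[0,0,0],"rotation":[0,0,0]},
    {"offset":[0,0,0],"rotation":[0,0,0]},
    {"offset":[0,0,0],"rotation":[0,0,0]},
    {"offset":[0,0,0],"rotation":[0,0,0]}
  ],
  "jaw": 1,
  "squeeze": 40
}}

```text
time_s: 12.37
eef_pos: [0.4793, -0.2598, 0.0516]
tool_rot: [[-0.965, -0.262, -0.0], [-0.262, 0.965, 0.0], [0.0, 0.0, -1.0]]
wrist_force: [0.3, -1.1, -1.1]
grip_width: 0.241
```

{"name": "servo_tool", "arguments": {
  "plan": [
    {"offset":[0,0,-5],"rotation":[0,0,0]},
    {"offset":[0,0,-20],"rotation":[0,0,0]},
    {"offset":[0,0,-30],"rotation":[0,0,0]},
    {"offset":[0,0,-35],"rotation":[0,0,0]},
    {"offset":[0,0,-35],"rotation":[0,0,0]},
    {"offset":[0,0,-35],"rotation":[0,0,0]},
    {"offset":[0,0,-35],"rotation":[0,0,0]},
    {"offset":[0,0,-20],"rotation":[0,0,0]},
    {"offset":[0,0,0],"rotation":[0,0,0]}
  ]
}}

```text
time_s: 13.12
eef_pos: [0.4816, -0.2613, 0.2721]
tool_rot: [[-0.965, -0.262, 0.008], [-0.262, 0.965, -0.005], [-0.006, -0.007, -1.0]]
wrist_force: [1.0, -1.1, -2.3]
grip_width: 0.242
```

```bash
python3 - <<'E'
from plate import *
s=st();T=H-.123*XC-.03*YC;print(T)
go([T[0],T[1],.26],down(A+np.pi),13)
d=grab("wrist");save(d,"w4.png",k=1)
E
```

```text
t 13.12 p [ 0.4816 -0.2613  0.2721] F [ 1.  -1.1 -2.3] q [-0.62  0.24  1.57  0.    1.31 -2.46] w 0.24
[0.54351528 0.07259698 0.11      ]
n 13 offset [-11.3, 23.5, 0.9] rot [-0.0005, 0.0005, 0.0001]
```

View pics/w4.png

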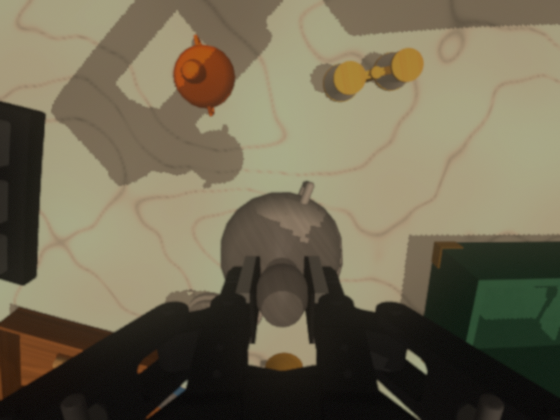

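The bowl is held upright between the pads at (283,290), clear of the table. Carrying it over the chest.

{"name": "servo_tool", "arguments": {
  "plan": [
    {"offset":[-5,12,0],"rotation":[0,0,0]},
    {"offset":[-11,23,0],"rotation":[0,0,0]},
    {"offset":[-12,25,1],"rotation":[0,0,0]},
    {"offset":[-12,25,1],"rotation":[0,0,0]},
    {"offset":[-12,25,1],"rotation":[0,0,0]},
    {"offset":[-12,25,1],"rotation":[0,0,0]},
    {"offset":[-12,25,1],"rotation":[0,0,0]},
    {"offset":[-12,25,1],"rotation":[0,0,0]},
    {"offset":[-12,25,1],"rotation":[0,0,0]},
    {"offset":[-12,25,1],"rotation":[0,0,0]},
    {"offset":[-12,25,1],"rotation":[0,0,0]},
    {"offset":[-12,25,1],"rotation":[0,0,0]}
  ]
}}

```text
time_s: 14.17
eef_pos: [0.5336, 0.053, 0.2539]
tool_rot: [[-0.965, -0.262, -0.006], [-0.262, 0.965, 0.001], [0.005, 0.002, -1.0]]
wrist_force: [0.6, -0.2, -3.8]
grip_width: 0.242
```

{"name": "servo_tool", "arguments": {
  "plan": [
    {"offset":[-12,18,1],"rotation":[0,0,0]},
    {"offset":[-6,4,0],"rotation":[0,0,0]},
    {"offset":[0,0,0],"rotation":[0,0,0]},
    {"offset":[0,0,0],"rotation":[0,0,0]}
  ]
}}

```text
time_s: 14.5
eef_pos: [0.5462, 0.0768, 0.254]
tool_rot: [[-0.965, -0.263, -0.004], [-0.263, 0.965, -0.001], [0.004, 0.0, -1.0]]
wrist_force: [-0.3, -0.9, -2.1]
grip_width: 0.242
```

```bash
python3 - <<'E'
from plate import *
s=st();T=H-.123*XC-.03*YC
go([T[0],T[1],.063],down(A+np.pi),10)
d=grab("wrist");plate(d)
E
```

```text
t 14.5 p [0.5462 0.0768 0.254 ] F [-0.3 -0.9 -2.1] q [ 0.01  0.27  1.58 -0.    1.29 -1.82] w 0.24
n 10 offset [0.3, -0.3, 19.1] rot [0.0, -0.0004, 0.0002]
plate n 1250 c [-0.1093  0.0944  0.0482] normal [-0.777 -0.006  0.629] ext [0.0213 0.0327 0.0255]
```

{"name": "servo_tool", "arguments": {
  "plan": [
    {"offset":[3.5,-3.3,20],"rotation":[0,0,0]},
    {"offset":[0,0,28],"rotation":[0,0,0]},
    {"offset":[0,0,28],"rotation":[0,0,0]},
    {"offset":[0,0,28],"rotation":[0,0,0]},
    {"offset":[0,0,28],"rotation":[0,0,0]},
    {"offset":[0,0,22],"rotation":[0,0,0]},
    {"offset":[0,0,14],"rotation":[0,0,0]},
    {"offset":[0,0,10],"rotation":[0,0,0]},
    {"offset":[0,0,6],"rotation":[0,0,0]},
    {"offset":[0,0,3],"rotation":[0,0,0]},
    {"offset":[0,0,1],"rotation":[0,0,0]},
    {"offset":[0,0,0],"rotation":[0,0,0]}
  ]
}}

```text
time_s: 15.55
eef_pos: [0.5456, 0.0725, 0.0683]
tool_rot: [[-0.965, -0.262, 0.001], [-0.262, 0.965, 0.0], [-0.001, -0.0, -1.0]]
wrist_force: [0.2, -0.4, -3.0]
grip_width: 0.243
```

{"name": "servo_tool", "arguments": {
  "plan": [
    {"offset":[0,0,2],"rotation":[0,0,0]},
    {"offset":[0,0,2],"rotation":[0,0,0]},
    {"offset":[0,0,1],"rotation":[0,0,0]},
    {"offset":[0,0,1],"rotation":[0,0,0]},
    {"offset":[0,0,0],"rotation":[0,0,0]}
  ]
}}

```text
time_s: 15.97
eef_pos: [0.5449, 0.0728, 0.0617]
tool_rot: [[-0.965, -0.262, -0.0], [-0.262, 0.965, 0.0], [0.0, 0.0, -1.0]]
wrist_force: [-0.0, 0.1, -2.4]
grip_width: 0.241
```

{"name": "servo_tool", "arguments": {
  "plan": [
    {"offset":[0,0,1],"rotation":[0,0,0]},
    {"offset":[0,0,0.5],"rotation":[0,0,0]},
    {"offset":[0,0,0],"rotation":[0,0,0]},
    {"offset":[0,0,0],"rotation":[0,0,0]}
  ]
}}

```text
time_s: 16.3
eef_pos: [0.5453, 0.0727, 0.0605]
tool_rot: [[-0.965, -0.262, 0.001], [-0.262, 0.965, 0.0], [-0.001, -0.0, -1.0]]
wrist_force: [-0.5, -1.0, 2.1]
grip_width: 0.235
```

The bowl rests on the floor (Fz turned from −2.4 to +2.1 N). Releasing and rising.

{"name": "servo_tool", "arguments": {
  "plan": [
    {"offset":[0,0,0],"rotation":[0,0,0]},
    {"offset":[0,0,0],"rotation":[0,0,0]},
    {"offset":[0,0,0],"rotation":[0,0,0]},
    {"offset":[0,0,0],"rotation":[0,0,0]},
    {"offset":[0,0,-10],"rotation":[0,0,0]},
    {"offset":[0,0,-30],"rotation":[0,0,0]},
    {"offset":[0,0,-35],"rotation":[0,0,0]},
    {"offset":[0,0,-35],"rotation":[0,0,0]},
    {"offset":[0,0,-35],"rotation":[0,0,0]},
    {"offset":[0,0,-30],"rotation":[0,0,0]},
    {"offset":[0,0,0],"rotation":[0,0,0]}
  ],
  "jaw": 0.5
}}

```text
time_s: 17.22
eef_pos: [0.549, 0.0728, 0.2428]
tool_rot: [[-0.965, -0.262, 0.012], [-0.262, 0.965, 0.0], [-0.012, -0.003, -1.0]]
wrist_force: [0.3, -0.2, 0.8]
grip_width: 0.499
```

```bash
python3 - <<'E'
from plate import *
s=st();d=grab("wrist");c,n=plate(d);save(d,"w5.png")
t=.61;z=np.sin(t)*XC-np.cos(t)*ZC;x=-np.cos(t)*XC-np.sin(t)*ZC;R=np.stack([x,YC,z],1)
c=np.array([-.1075,.0955,.0503])
p=H+c[0]*XC+c[1]*YC+c[2]*ZC-.035*z;print(p)
go(p,R,8)
# bowl upright?
P=cloud(d);L=np.stack([(P-H)@XC,(P-H)@YC,P[...,2]],-1)
W=L[(abs(L[...,0]+.123)<.035)&(abs(L[...,1]+.03)<.045)&(L[...,2]>.02)&(L[...,2]<.12)]
f=W[W[:,2]>.075];print("finial",len(f),f.min(0).round(3),f.max(0).round(3))
E
```

```text
t 17.22 p [0.549  0.0728 0.2428] F [ 0.3 -0.2  0.8] q [ 0.01  0.28  1.61  0.    1.25 -1.83] w 0.5
plate n 1336 c [-0.1095  0.0934  0.048 ] normal [-0.776 -0.007  0.631] ext [0.0214 0.0322 0.0254]
[0.50632403 0.19254599 0.18898768]
n 8 offset [2.8, 15.8, 5.9] rot [-0.0002, -0.0752, 0.0002]
finial 464 [-0.133 -0.041  0.076] [-0.11  -0.019  0.098]
```

View pics/w5.png

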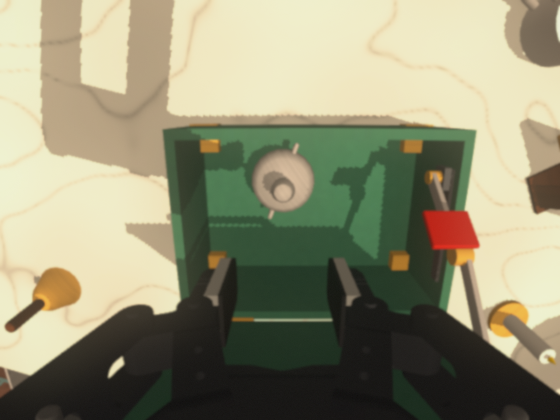

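The bowl stands upright at (282,182) on the chest floor, clear of the stay, and the red plate is at (450,230). Moving to the pre-press pose with the jaws shut.

{"name": "servo_tool", "arguments": {
  "plan": [
    {"offset":[2.8,15.8,5.9],"rotation":[0,-0.0755,0]},
    {"offset":[2.8,15.8,5.9],"rotation":[0,-0.0755,0]},
    {"offset":[2.8,15.8,5.9],"rotation":[0,-0.0755,0]},
    {"offset":[2.8,15.8,5.9],"rotation":[0,-0.0755,0]},
    {"offset":[2.8,15.8,5.9],"rotation":[0,-0.0755,0]},
    {"offset":[2.8,15.8,5.9],"rotation":[0,-0.0755,0]},
    {"offset":[2.8,15.8,5.9],"rotation":[0,-0.0755,0]},
    {"offset":[2.8,15.8,5.9],"rotation":[0,-0.0755,0]},
    {"offset":[0,0,0],"rotation":[0,0,0]},
    {"offset":[0,0,0],"rotation":[0,0,0]}
  ],
  "jaw": 1
}}

```text
time_s: 18.1
eef_pos: [0.4993, 0.1923, 0.1819]
tool_rot: [[-0.797, -0.264, 0.543], [-0.218, 0.965, 0.149], [-0.563, 0.0, -0.827]]
wrist_force: [0.6, 0.3, 0.9]
grip_width: 0.002
```

```bash
cat >> plate.py <<'E'
def rel():
    s=st();g=s["eef_pos"]-H;z=np.array(s["tool_rot"])[:,2];print("TCP local",(g@XC).round(4),(g@YC).round(4),g[2].round(4),"tilt",np.degrees(np.arctan2(z@XC,-z[2])).round(1));return s
E
python3 - <<'E'
from plate import *
rel();d=grab("wrist");c,n=plate(d)
save(d,"w6.png")
E
```

```text
t 18.1 p [0.4993 0.1923 0.1819] F [0.6 0.3 0.9] q [ 0.22  0.14  2.2   0.13  0.21 -1.74] w 0.0
TCP local -0.1344 0.0971 0.0719 tilt 34.2
plate n 1825 c [-0.1143  0.095   0.0421] normal [-0.773 -0.005  0.635] ext [0.0176 0.0341 0.0204]
```

View pics/w6.png

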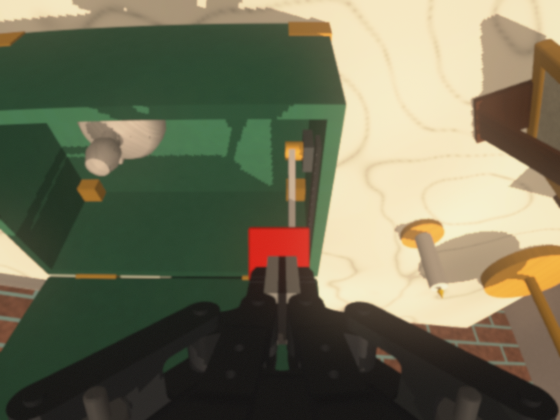

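{"name": "servo_tool", "arguments": {
  "plan": [
    {"offset":[-2.2,0,7.7],"rotation":[0,0,0]},
    {"offset":[-2.2,0,7.7],"rotation":[0,0,0]},
    {"offset":[-1.7,0,5.7],"rotation":[0,0,0]},
    {"offset":[-0.9,0,2.9],"rotation":[0,0,0]},
    {"offset":[0,0,0],"rotation":[0,0,0]},
    {"offset":[0,0,0],"rotation":[0,0,0]}
  ]
}}

```text
time_s: 18.65
eef_pos: [0.523, 0.1972, 0.1735]
tool_rot: [[-0.798, -0.262, 0.542], [-0.216, 0.965, 0.148], [-0.562, 0.001, -0.827]]
wrist_force: [0.2, -0.2, 0.4]
grip_width: -0.003
```

```bash
python3 - <<'E'
from plate import *
rel()
E
```

```text
t 18.65 p [0.523  0.1972 0.1735] F [ 0.2 -0.2  0.4] q [ 0.22  0.19  2.16  0.14  0.2  -1.74] w -0.0
TCP local -0.1102 0.0956 0.0635 tilt 34.2
```

```bash
python3 - <<'E'
from plate import *
t=np.radians(25);z=np.sin(t)*XC-np.cos(t)*ZC;x=-np.cos(t)*XC-np.sin(t)*ZC;R=np.stack([x,YC,z],1)
go(H-.119*XC+.0955*YC+.0525*ZC,R,3)
E
```

```text
n 3 offset [4.4, -0.0, 1.6] rot [0.0004, 0.0534, 0.0001]
```

{"name": "servo_tool", "arguments": {
  "plan": [
    {"offset":[4.4,0,1.6],"rotation":[0,0.0534,0]},
    {"offset":[4.4,0,1.6],"rotation":[0,0.0534,0]},
    {"offset":[4.4,0,1.6],"rotation":[0,0.0534,0]},
    {"offset":[0,0,0],"rotation":[0,0,0]},
    {"offset":[0,0,0],"rotation":[0,0,0]}
  ]
}}

```text
time_s: 19.07
eef_pos: [0.5147, 0.1952, 0.1631]
tool_rot: [[-0.874, -0.263, 0.409], [-0.237, 0.965, 0.112], [-0.425, 0.001, -0.905]]
wrist_force: [-0.6, -0.9, -0.2]
grip_width: 0.001
```

```bash
python3 - <<'E'
from plate import *
rel();d=grab("wrist");plate(d)
E
```

```text
t 19.07 p [0.5147 0.1952 0.1631] F [-0.6 -0.9 -0.2] q [ 0.22  0.21  2.06  0.04  0.44 -1.65] w 0.0
TCP local -0.1188 0.0958 0.0531 tilt 25.1
plate n 1176 c [-0.1164  0.0953  0.0394] normal [-0.775 -0.004  0.632] ext [0.0148 0.0346 0.017 ]
```

{"name": "servo_tool", "arguments": {
  "plan": [
    {"offset":[-0.9,0,1.8],"rotation":[0,0,0]},
    {"offset":[-0.9,0,1.8],"rotation":[0,0,0]},
    {"offset":[-0.9,0,1.8],"rotation":[0,0,0]},
    {"offset":[0,0,0],"rotation":[0,0,0]}
  ]
}}

```text
time_s: 19.45
eef_pos: [0.5185, 0.1963, 0.1585]
tool_rot: [[-0.875, -0.263, 0.407], [-0.238, 0.965, 0.112], [-0.423, 0.001, -0.906]]
wrist_force: [0.4, 0.4, -0.4]
grip_width: 0.002
```

{"name": "servo_tool", "arguments": {
  "plan": [
    {"offset":[-0.9,0,1.8],"rotation":[0,0,0]},
    {"offset":[-0.9,0,1.8],"rotation":[0,0,0]},
    {"offset":[0,0,0],"rotation":[0,0,0]}
  ]
}}

```text
time_s: 19.7
eef_pos: [0.5219, 0.1972, 0.1563]
tool_rot: [[-0.874, -0.263, 0.408], [-0.238, 0.965, 0.112], [-0.423, 0.001, -0.906]]
wrist_force: [-1.4, -0.2, 2.2]
grip_width: -0.001
```

```bash
python3 - <<'E'
from plate import *
rel();d=grab("wrist");c,n=plate(d)
E
```

```text
t 19.7 p [0.5219 0.1972 0.1563] F [-1.4 -0.2  2.2] q [ 0.23  0.23  2.05  0.04  0.43 -1.65] w -0.0
TCP local -0.1113 0.0959 0.0463 tilt 25.0
plate n 1265 c [-0.1144  0.0954  0.0384] normal [-0.748 -0.002  0.664] ext [0.0174 0.0348 0.0188]
```

Contact at about 2.5 N and the link has begun to turn. Continuing about two thirds of the way.

{"name": "servo_tool", "arguments": {
  "plan": [
    {"offset":[-1.1,0,1.9],"rotation":[0,0,0]},
    {"offset":[-1.1,0,1.9],"rotation":[0,0,0]},
    {"offset":[-1.1,0,1.9],"rotation":[0,0,0]},
    {"offset":[-1.1,0,1.9],"rotation":[0,0,0]},
    {"offset":[-1.1,0,1.9],"rotation":[0,0,0]}
  ]
}}

```text
time_s: 20.17
eef_pos: [0.531, 0.1997, 0.1504]
tool_rot: [[-0.874, -0.263, 0.409], [-0.237, 0.965, 0.112], [-0.424, 0.001, -0.906]]
wrist_force: [0.3, 0.6, 3.6]
grip_width: -0.0
```

{"name": "servo_tool", "arguments": {
  "plan": [
    {"offset":[-1.1,0,1.9],"rotation":[0,0,0]},
    {"offset":[-1.1,0,1.9],"rotation":[0,0,0]},
    {"offset":[-1.1,0,1.9],"rotation":[0,0,0]},
    {"offset":[-1.1,0,1.9],"rotation":[0,0,0]},
    {"offset":[-1.1,0,1.9],"rotation":[0,0,0]},
    {"offset":[0,0,0],"rotation":[0,0,0]}
  ]
}}

```text
time_s: 20.67
eef_pos: [0.5389, 0.2018, 0.1434]
tool_rot: [[-0.875, -0.263, 0.407], [-0.238, 0.965, 0.112], [-0.422, 0.001, -0.907]]
wrist_force: [0.6, 1.1, 1.5]
grip_width: 0.002
```

```bash
python3 - <<'E'
from plate import *
rel();d=grab("wrist");c,n=plate(d);print(np.degrees(np.arctan2(-n[0],n[2])))
E
```

```text
t 20.67 p [0.5389 0.2018 0.1434] F [0.6 1.1 1.5] q [ 0.23  0.28  2.03  0.04  0.4  -1.65] w 0.0
TCP local -0.0936 0.0959 0.0334 tilt 25.0
plate n 1342 c [-0.1001  0.0955  0.029 ] normal [-0.514  0.     0.858] ext [0.0204 0.035  0.0133]
30.932897446809786
```

{"name": "servo_tool", "arguments": {
  "plan": [
    {"offset":[-0.6,0,2],"rotation":[0,0,0]},
    {"offset":[-0.6,0,2],"rotation":[0,0,0]},
    {"offset":[-0.6,0,2],"rotation":[0,0,0]},
    {"offset":[-0.6,0,2],"rotation":[0,0,0]},
    {"offset":[0,0,0],"rotation":[0,0,0]},
    {"offset":[0,0,0],"rotation":[0,0,0]}
  ]
}}

```text
time_s: 21.22
eef_pos: [0.544, 0.2032, 0.1371]
tool_rot: [[-0.875, -0.263, 0.407], [-0.238, 0.965, 0.112], [-0.422, 0.001, -0.907]]
wrist_force: [0.2, 0.2, 0.4]
grip_width: 0.002
```

```bash
cat > chk.py <<'E'
from plate import *
rel();d=grab("wrist");c,n=plate(d);print("phi",np.degrees(np.arctan2(-n[0],n[2])))
E
python3 chk.py
```

```text
t 21.22 p [0.544  0.2032 0.1371] F [0.2 0.2 0.4] q [ 0.23  0.29  2.02  0.04  0.39 -1.65] w 0.0
TCP local -0.0884 0.096 0.0271 tilt 24.9
plate n 1218 c [-0.0957  0.0957  0.024 ] normal [-0.406  0.003  0.914] ext [0.0226 0.0348 0.0108]
phi 23.958646697602525
```

{"name": "servo_tool", "arguments": {
  "plan": [
    {"offset":[-0.3,0,1.2],"rotation":[0,0,0]},
    {"offset":[0,0,0],"rotation":[0,0,0]},
    {"offset":[0.5,0,-3],"rotation":[0,0,0]},
    {"offset":[1,0,-6],"rotation":[0,0,0]},
    {"offset":[1,0,-6],"rotation":[0,0,0]},
    {"offset":[0,0,0],"rotation":[0,0,0]}
  ]
}}

```text
time_s: 21.77
eef_pos: [0.5364, 0.2012, 0.1503]
tool_rot: [[-0.874, -0.263, 0.409], [-0.238, 0.965, 0.112], [-0.424, 0.001, -0.906]]
wrist_force: [-0.1, -0.1, 0.2]
grip_width: -0.0
```

```bash
python3 chk.py
```

```text
t 21.77 p [0.5364 0.2012 0.1503] F [-0.1 -0.1  0.2] q [ 0.23  0.26  2.03  0.04  0.42 -1.64] w -0.0
TCP local -0.0962 0.0959 0.0403 tilt 25.1
plate n 1514 c [-0.0939  0.0957  0.024 ] normal [-0.405 -0.003  0.914] ext [0.0207 0.0347 0.0103]
phi 23.915024596855176
```

The fold holds with the finger withdrawn (φ 23.9°, elbow about 1.8). Now retreating and going above the bar.

```bash
python3 - <<'E'
from plate import *
p1=H-.21*XC+.03*YC;p1[2]=.38;R1=down(A+.75*np.pi)
p2=H-.072*XC;p2[2]=.41
go(p1,R1,10);go(p2,down(A+np.pi/2),8,(p1,R1))
E
```

```text
n 10 offset [2.8, -9.0, -24.9] rot [0.0173, 0.0414, 0.0774]
n 8 offset [-11.0, 14.4, -3.7] rot [0.0, 0.0, 0.0982]
```

{"name": "servo_tool", "arguments": {
  "plan": [
    {"offset":[2.8,-9,-24.9],"rotation":[0.0173,0.0414,0.0774]},
    {"offset":[2.8,-9,-24.9],"rotation":[0.0173,0.0414,0.0774]},
    {"offset":[2.8,-9,-24.9],"rotation":[0.0173,0.0414,0.0774]},
    {"offset":[2.8,-9,-24.9],"rotation":[0.0173,0.0414,0.0774]},
    {"offset":[2.8,-9,-24.9],"rotation":[0.0173,0.0414,0.0774]},
    {"offset":[2.8,-9,-24.9],"rotation":[0.0173,0.0414,0.0774]},
    {"offset":[2.8,-9,-24.9],"rotation":[0.0173,0.0414,0.0774]},
    {"offset":[2.8,-9,-24.9],"rotation":[0.0173,0.0414,0.0774]},
    {"offset":[2.8,-9,-24.9],"rotation":[0.0173,0.0414,0.0774]},
    {"offset":[2.8,-9,-24.9],"rotation":[0.0173,0.0414,0.0774]},
    {"offset":[0,0,0],"rotation":[0,0,0]}
  ]
}}

```text
time_s: 22.73
eef_pos: [0.4469, 0.1072, 0.3847]
tool_rot: [[-0.865, 0.502, 0.005], [0.502, 0.865, -0.0], [-0.005, 0.003, -1.0]]
wrist_force: [1.8, 0.6, 0.3]
grip_width: -0.003
```

```bash
python3 - <<'E'
from plate import *
rel();p2=H-.072*XC;p2[2]=.41
go(p2,down(A+np.pi/2),8)
E
```

```text
t 22.73 p [0.4469 0.1072 0.3847] F [1.8 0.6 0.3] q [ 0.09  0.03  1.55 -0.    1.55 -0.96] w -0.0
TCP local -0.2072 0.0287 0.2747 tilt 0.3
n 8 offset [-10.7, 14.1, -3.1] rot [0.0005, 0.0004, 0.0975]
```

{"name": "servo_tool", "arguments": {
  "plan": [
    {"offset":[-10.7,14.1,-3.1],"rotation":[0,0,0.0975]},
    {"offset":[-10.7,14.1,-3.1],"rotation":[0,0,0.0975]},
    {"offset":[-10.7,14.1,-3.1],"rotation":[0,0,0.0975]},
    {"offset":[-10.7,14.1,-3.1],"rotation":[0,0,0.0975]},
    {"offset":[-10.7,14.1,-3.1],"rotation":[0,0,0.0975]},
    {"offset":[-10.7,14.1,-3.1],"rotation":[0,0,0.0975]},
    {"offset":[-10.7,14.1,-3.1],"rotation":[0,0,0.0975]},
    {"offset":[-10.7,14.1,-3.1],"rotation":[0,0,0.0975]},
    {"offset":[0,0,0],"rotation":[0,0,0]},
    {"offset":[0,0,0],"rotation":[0,0,0]}
  ],
  "jaw": 0.5
}}

```text
time_s: 23.57
eef_pos: [0.5825, 0.1161, 0.4035]
tool_rot: [[-0.268, 0.963, -0.002], [0.963, 0.268, -0.0], [0.0, -0.002, -1.0]]
wrist_force: [-0.1, 0.3, -0.1]
grip_width: 0.502
```

```bash
python3 - <<'E'
from plate import *
s=rel();d=grab("wrist");c,n=plate(d);print("phi",np.degrees(np.arctan2(-n[0],n[2])))
P=cloud(d);L=np.stack([(P-H)@XC,(P-H)@YC,P[...,2]-.11],-1)
p=d["pixels"].astype(int);m=(p[...,0]>p[...,1]+25)&(p[...,1]>p[...,2]+25)&(L[...,2]>.19)&(L[...,2]<.26)&(abs(L[...,1])<.045)
q=L[m];print(len(q),np.percentile(q,[2,50,98],axis=0).round(4))
save(d,"w7.png")
E
```

```text
t 23.57 p [0.5825 0.1161 0.4035] F [-0.1  0.3 -0.1] q [ 0.08  0.25  1.25 -0.    1.64 -0.19] w 0.5
TCP local -0.074 0.0018 0.2935 tilt -0.1
plate n 614 c [-0.085   0.0967  0.0281] normal [-0.392 -0.004  0.92 ] ext [0.0265 0.0322 0.0147]
phi 23.09322492529342
1705 [[-0.0777 -0.0428  0.2203]
 [-0.0733  0.0035  0.2231]
 [-0.0686  0.0434  0.2249]]
```

View pics/w7.png

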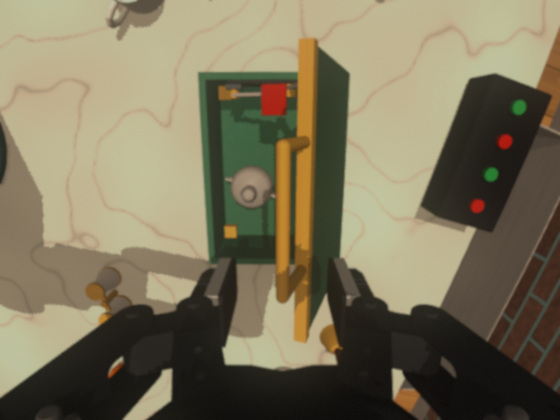

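The view shows the bar at column 284, rows 140–300, between the fingers. The stay is still folded (plate at (273,99)) and the bowl is upright at (251,187). Descending to pinch the bar.

{"name": "servo_tool", "arguments": {
  "plan": [
    {"offset":[-1.5,0.7,25],"rotation":[0,0,0]},
    {"offset":[0,0,30],"rotation":[0,0,0]},
    {"offset":[0,0,25],"rotation":[0,0,0]},
    {"offset":[0,0,13],"rotation":[0,0,0]},
    {"offset":[0,0,0],"rotation":[0,0,0]},
    {"offset":[0,0,0],"rotation":[0,0,0]}
  ]
}}

```text
time_s: 24.12
eef_pos: [0.582, 0.1152, 0.3112]
tool_rot: [[-0.268, 0.963, -0.003], [0.963, 0.268, -0.0], [0.0, -0.003, -1.0]]
wrist_force: [0.6, -0.7, 0.2]
grip_width: 0.496
```

{"name": "servo_tool", "arguments": {
  "plan": [
    {"offset":[0,0,0],"rotation":[0,0,0]},
    {"offset":[0,0,0],"rotation":[0,0,0]},
    {"offset":[0,0,0],"rotation":[0,0,0]},
    {"offset":[0,0,0],"rotation":[0,0,0]},
    {"offset":[0,0,0],"rotation":[0,0,0]},
    {"offset":[0,0,0],"rotation":[0,0,0]}
  ],
  "jaw": 1,
  "squeeze": 20
}}

```text
time_s: 24.62
eef_pos: [0.5839, 0.115, 0.3131]
tool_rot: [[-0.266, 0.964, 0.002], [0.964, 0.266, 0.0], [-0.0, 0.002, -1.0]]
wrist_force: [-1.1, -0.6, 6.9]
grip_width: 0.107
```

```bash
python3 - <<'E'
from plate import *
s=rel();g=s["eef_pos"]+[0,0,.019]-H;th=np.arctan2(g[2],-g@XC)-.0217;print("theta",th,"R",np.hypot(g[2],g@XC))
def b(t): return np.array([-.230*np.cos(t)+.005*np.sin(t),.230*np.sin(t)+.005*np.cos(t)])
for n,a,c in((12,th,.75),(12,.75,.3),(10,.3,0)):
    ts=np.linspace(a,c,n+1)
    print([[float(round(1000*(b(v)-b(u))[0],1)),float(round(-1000*(b(v)-b(u))[1],1))] for u,v in zip(ts,ts[1:])])
E
```

```text
t 24.62 p [0.5839 0.115  0.3131] F [-1.1 -0.6  6.9] q [ 0.08  0.29  1.41 -0.    1.44 -0.19] w 0.11
TCP local -0.0729 0.0004 0.2031 tilt 0.1
theta 1.2320439635841487 R 0.2337824966747701
[[-8.7, 3.1], [-8.6, 3.4], [-8.4, 3.7], [-8.3, 4.1], [-8.1, 4.4], [-7.9, 4.7], [-7.7, 5.0], [-7.5, 5.4], [-7.3, 5.7], [-7.1, 5.9], [-6.8, 6.2], [-6.6, 6.5]]
[[-5.9, 6.3], [-5.7, 6.5], [-5.4, 6.7], [-5.2, 6.9], [-4.9, 7.1], [-4.6, 7.3], [-4.3, 7.5], [-4.1, 7.6], [-3.8, 7.8], [-3.5, 7.9], [-3.2, 8.0], [-2.9, 8.1]]
[[-2.1, 6.6], [-1.9, 6.6], [-1.7, 6.7], [-1.5, 6.7], [-1.3, 6.8], [-1.1, 6.8], [-0.9, 6.8], [-0.7, 6.9], [-0.5, 6.9], [-0.3, 6.9]]
```

{"name": "servo_tool", "arguments": {
  "plan": [
    {"offset":[0,-8.7,3.4],"rotation":[0,0,0]},
    {"offset":[0,-8.6,3.7],"rotation":[0,0,0]},
    {"offset":[0,-8.4,4],"rotation":[0,0,0]},
    {"offset":[0,-8.3,4.3],"rotation":[0,0,0]}
  ]
}}

```text
time_s: 24.95
eef_pos: [0.5508, 0.1059, 0.2978]
tool_rot: [[-0.266, 0.964, 0.002], [0.964, 0.266, 0.0], [-0.0, 0.002, -1.0]]
wrist_force: [-2.5, 0.6, 7.6]
grip_width: 0.105
```

```bash
python3 chk.py
```

```text
t 24.95 p [0.5508 0.1059 0.2978] F [-2.5  0.6  7.6] q [ 0.07  0.25  1.5  -0.    1.39 -0.2 ] w 0.1
TCP local -0.1072 0.0003 0.1878 tilt 0.1
plate n 746 c [-0.0847  0.0973  0.0182] normal [-0.251  0.005  0.968] ext [0.0185 0.0322 0.008 ]
phi 14.508096591570258
```

The stay keeps folding as the lid comes down. Continuing.

{"name": "servo_tool", "arguments": {
  "plan": [
    {"offset":[0,-8.1,4.5],"rotation":[0,0,0]},
    {"offset":[0,-7.9,4.8],"rotation":[0,0,0]},
    {"offset":[0,-7.7,5.1],"rotation":[0,0,0]},
    {"offset":[0,-7.5,5.4],"rotation":[0,0,0]},
    {"offset":[0,-7.3,5.7],"rotation":[0,0,0]},
    {"offset":[0,-7.1,5.9],"rotation":[0,0,0]},
    {"offset":[0,-6.8,6.2],"rotation":[0,0,0]},
    {"offset":[0,-6.6,6.5],"rotation":[0,0,0]}
  ]
}}

```text
time_s: 25.67
eef_pos: [0.4933, 0.0902, 0.2514]
tool_rot: [[-0.266, 0.964, -0.0], [0.964, 0.266, 0.0], [0.0, -0.0, -1.0]]
wrist_force: [-0.2, 1.5, -0.1]
grip_width: 0.108
```

{"name": "servo_tool", "arguments": {
  "plan": [
    {"offset":[0,-5.9,6.3],"rotation":[0,0,0]},
    {"offset":[0,-5.7,6.5],"rotation":[0,0,0]},
    {"offset":[0,-5.4,6.7],"rotation":[0,0,0]},
    {"offset":[0,-5.2,6.9],"rotation":[0,0,0]},
    {"offset":[0,-4.9,7.1],"rotation":[0,0,0]},
    {"offset":[0,-4.6,7.3],"rotation":[0,0,0]},
    {"offset":[0,-4.3,7.5],"rotation":[0,0,0]},
    {"offset":[0,-4.1,7.6],"rotation":[0,0,0]},
    {"offset":[0,-3.8,7.8],"rotation":[0,0,0]},
    {"offset":[0,-3.5,7.9],"rotation":[0,0,0]},
    {"offset":[0,-3.2,8],"rotation":[0,0,0]},
    {"offset":[0,-2.9,8.1],"rotation":[0,0,0]}
  ]
}}

```text
time_s: 26.67
eef_pos: [0.4423, 0.0761, 0.1638]
tool_rot: [[-0.266, 0.964, 0.0], [0.964, 0.266, 0.0], [0.0, 0.0, -1.0]]
wrist_force: [2.3, 5.5, -0.0]
grip_width: 0.104
```

```bash
python3 - <<'E'
from plate import *
s=rel();g=s["eef_pos"]+[0,0,.019]-H;th=np.arctan2(g[2],-g@XC)-.0217;print("theta",th,"R",np.hypot(g[2],g@XC))
E
```

```text
t 26.67 p [0.4423 0.0761 0.1638] F [ 2.3  5.5 -0. ] q [ 0.02  0.22  1.91  0.    1.01 -0.25] w 0.1
TCP local -0.2198 -0.0002 0.0538 tilt 0.0
theta 0.2981831894311633 R 0.2315252582948646
```

{"name": "servo_tool", "arguments": {
  "plan": [
    {"offset":[0,-2.1,6.6],"rotation":[0,0,0]},
    {"offset":[0,-1.9,6.6],"rotation":[0,0,0]},
    {"offset":[0,-1.7,6.7],"rotation":[0,0,0]},
    {"offset":[0,-1.5,6.7],"rotation":[0,0,0]},
    {"offset":[0,-1.3,6.8],"rotation":[0,0,0]},
    {"offset":[0,-1.1,6.8],"rotation":[0,0,0]},
    {"offset":[0,-0.9,6.8],"rotation":[0,0,0]},
    {"offset":[0,-0.5,5],"rotation":[0,0,0]},
    {"offset":[0,-0.4,4],"rotation":[0,0,0]},
    {"offset":[0,-0.2,3],"rotation":[0,0,0]},
    {"offset":[0,-0.1,2],"rotation":[0,0,0]},
    {"offset":[0,0,0],"rotation":[0,0,0]}
  ]
}}

```text
time_s: 27.67
eef_pos: [0.4322, 0.0733, 0.1031]
tool_rot: [[-0.266, 0.964, 0.002], [0.964, 0.266, 0.001], [0.0, 0.002, -1.0]]
wrist_force: [4.2, 6.9, -2.4]
grip_width: 0.102
```

{"name": "servo_tool", "arguments": {
  "plan": [
    {"offset":[0,0,2],"rotation":[0,0,0]},
    {"offset":[0,0,2],"rotation":[0,0,0]},
    {"offset":[0,0,1],"rotation":[0,0,0]},
    {"offset":[0,0,0],"rotation":[0,0,0]}
  ]
}}

```text
time_s: 28.0
eef_pos: [0.4323, 0.073, 0.1001]
tool_rot: [[-0.266, 0.964, 0.003], [0.964, 0.266, 0.0], [-0.001, 0.002, -1.0]]
wrist_force: [-1.9, 5.1, 22.0]
grip_width: 0.104
```

{"name": "servo_tool", "arguments": {
  "plan": [
    {"offset":[0,0,-1.5],"rotation":[0,0,0]},
    {"offset":[0,0,0],"rotation":[0,0,0]}
  ]
}}

```text
time_s: 28.17
eef_pos: [0.4322, 0.0729, 0.1005]
tool_rot: [[-0.266, 0.964, 0.003], [0.964, 0.266, 0.0], [-0.001, 0.003, -1.0]]
wrist_force: [4.0, 6.0, -2.1]
grip_width: 0.103
```

{"name": "servo_tool", "arguments": {
  "plan": [
    {"offset":[0,0,0],"rotation":[0,0,0]},
    {"offset":[0,0,0],"rotation":[0,0,0]},
    {"offset":[0,0,0],"rotation":[0,0,0]},
    {"offset":[0,0,0],"rotation":[0,0,0]},
    {"offset":[0,0,-10],"rotation":[0,0,0]},
    {"offset":[0,0,-30],"rotation":[0,0,0]},
    {"offset":[0,0,-35],"rotation":[0,0,0]},
    {"offset":[0,0,-35],"rotation":[0,0,0]},
    {"offset":[0,0,-30],"rotation":[0,0,0]},
    {"offset":[0,0,0],"rotation":[0,0,0]},
    {"offset":[0,0,0],"rotation":[0,0,0]}
  ],
  "jaw": 0.5
}}

```text
time_s: 29.08
eef_pos: [0.432, 0.0725, 0.2415]
tool_rot: [[-0.266, 0.964, 0.003], [0.964, 0.266, -0.001], [-0.002, 0.003, -1.0]]
wrist_force: [0.5, 0.3, -0.8]
grip_width: 0.498
```

```bash
python3 - <<'E'
from plate import *
import pickle
rel();d=grab("wrist");P=cloud(d);L=np.stack([(P-H)@XC,(P-H)@YC,P[...,2]],-1)
p=d["pixels"].astype(int);m=(p[...,0]>p[...,1]+25)&(p[...,1]>p[...,2]+25)&(L[...,0]<-.215)&(L[...,0]>-.25)&(abs(L[...,1])<.06)&(L[...,2]>.06)
print("bar",m.sum(),np.percentile(L[m],[2,50,98],axis=0).round(4))
w=pickle.load(open("w1.pkl","rb"));P=cloud(w);
g=(p[...,1]>p[...,0]+25)&(abs(L[...,1])<.1)&(L[...,0]<-.02)&(L[...,0]>-.165)&(L[...,2]>.1);q=L[g];print("lid plane slope x,y",np.linalg.lstsq(np.c_[q[:,:2],np.ones(len(q))],q[:,2],rcond=None)[0])
a=pickle.load(open("d0.pkl","rb"))
for n in("scene","side"):
    b=grab(n);D=np.abs(b["pixels"].astype(int)-a[n]["pixels"]).max(-1)>60;save(b,n+"_end.png",k=1.4)
    k,_,s_,c=cv2.connectedComponentsWithStats(D.astype(np.uint8));print(n,[(c[i].round().tolist(),int(s_[i,4])) for i in range(1,k) if s_[i,4]>25])
E
```

```text
t 29.08 p [0.432  0.0725 0.2415] F [ 0.5  0.3 -0.8] q [ 0.01  0.11  1.83 -0.    1.2  -0.26] w 0.5
TCP local -0.2307 -0.0009 0.1315 tilt 0.2
bar 1871 [[-0.2348 -0.0553  0.1167]
 [-0.2292  0.0065  0.12  ]
 [-0.2163  0.0592  0.1218]]
lid plane slope x,y [-0.00037321  0.00021201  0.1206355 ]
scene [([143.0, 5.0], 49), ([178.0, 21.0], 1141), ([171.0, 5.0], 32), ([267.0, 16.0], 1873), ([269.0, 63.0], 39), ([294.0, 62.0], 28), ([280.0, 104.0], 2221), ([147.0, 88.0], 106), ([224.0, 102.0], 1462), ([225.0, 143.0], 271), ([136.0, 151.0], 172), ([73.0, 223.0], 6717), ([192.0, 186.0], 1246), ([194.0, 249.0], 3674), ([170.0, 212.0], 60), ([150.0, 224.0], 109)]
side [([404.0, 26.0], 1005), ([502.0, 131.0], 9358), ([482.0, 10.0], 66), ([379.0, 35.0], 178), ([444.0, 18.0], 60), ([320.0, 24.0], 200), ([479.0, 23.0], 74), ([332.0, 33.0], 33), ([402.0, 156.0], 6120), ([318.0, 44.0], 134), ([317.0, 75.0], 1211), ([308.0, 57.0], 28), ([467.0, 88.0], 183), ([313.0, 105.0], 34), ([319.0, 123.0], 51), ([306.0, 128.0], 62), ([309.0, 161.0], 1438), ([310.0, 134.0], 37), ([351.0, 201.0], 260), ([346.0, 236.0], 1309), ([522.0, 256.0], 1471), ([416.0, 272.0], 1110), ([387.0, 278.0], 857), ([465.0, 285.0], 309), ([498.0, 313.0], 272), ([424.0, 355.0], 1027)]
```

View pics/scene_end.png

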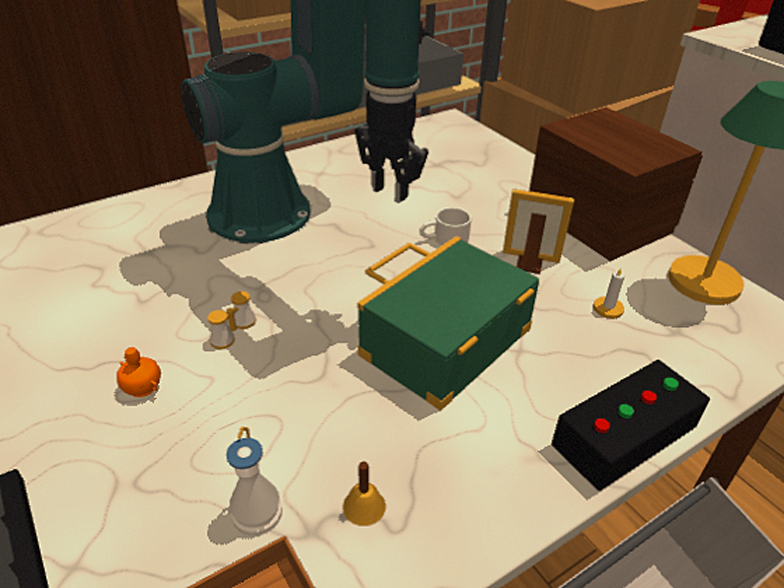

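The chest is shut with the bar back at its closed height. The silver bowl is gone from its old place, and everything else stands where it was. The gripper is clear, so I'm handing in.

```bash
python3 -c "
from workcell import ctrl;print(ctrl.hand_in())"
```

```text
the job is handed in; nothing more can be done
None
```

The silver sugar bowl is in the green chest with the lid shut, and I handed the job in at about 29 s on the robot's clock. The hand-in gave no verdict.

- **Raising the lid:** I raised the lid by its bar and felt the stop at about 1.38–1.39 rad. Force rose about 6 N there, and I moved the command only about 1 mm further. I did not read the foot's give directly. Easing back locked the stay: the lid pushed back when pulled and stayed up once released.
- **Placing the bowl:** I pinched the finial, then regripped about 5 mm lower because the first hold was too high. The bowl stood upright on the floor, with its finial about 1.5 mm from the suggested point and clear of the stay.
- **Breaking the stay:** My first approach to the thumb plate reached a wrist joint limit, so I pressed at a flatter tilt. Force readings stayed below about 4 N. The stay stayed folded after I withdrew, with the elbow at an estimated 1.8 rad.
- **Shutting the lid:** I lowered it by the bar, held all the way down. At contact the wrist force briefly read 22 N as I pressed it onto the rim; then I released it.

**Last checks:** the lid is level, the bar is back at its closed height, and the gripper is about 0.1 m clear of everything. In the final picture the other objects look unmoved. The image comparison showed differences only from the arm, its shadows and the missing bowl, as far as I could tell. No check failed or disagreed by more than a few millimetres.

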